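# Pry open the lid tin and close two jars with their own lids

### The job

Two balm jars of a small run, one square and one oblong, still stand open; their lids are shut in the grey hinged tin. Push the palette knife's blade under the tin's thumb lip, lever the cover up with it, swing it open past upright so that it stays open, and lay the knife flat on the bench. Then fit each jar with its own lid, fully seated and level, without tipping the jars; leave the spare round lid in the tin and the timer and tweezers where they are.

Things in the scene. Friction and masses are not known exactly. Their poses are not given: they have to be found in the camera images.
- lid_tin: flat grey sheet-metal tin, 142 mm deep (its x) by 232 mm wide (its y), fixed to the bench, walls 3 mm thick and 36 mm high, inner floor 3 mm up; the hinged cover closes it at about 40 mm. Origin: centre of its underside; -x is its front (thumb lip), +x its hinge side, z up
- tin_cover (a joint): hinge of the tin's cover, rad: 0 shut, grows as the front edge rises, 1.57 upright, stop at 1.9 (leaning back); stiff enough to stay at any angle; about 1.5 N at the lip lifts it
- tin_hinge (a point): middle of the cover's hinge line, 36 mm up at the rear edge; the hinge line runs along the tin's y. The cover panel reaches 149 mm from it to the front, with a 10 mm skirt all round that hangs 9 mm below the hinge level
- thumb_lip (a point): underside of the thumb lip, a 90 mm wide, 12 mm deep, 2.5 mm thick ledge that sticks out at the foot of the cover's front skirt; shut, its underside is 27 mm above the bench; moves with the cover. The point lies at mid-width and mid-depth
- spatula: palette knife, 231 mm long, 22 mm wide, lying flat; wooden handle toward its own +y (y 6 to 116 mm, 16 mm high), thin steel blade toward -y. Origin: middle of its length, on its underside
- handle_grip (a point): place to grip the palette knife on the handle, at its balance, 35 mm from the origin toward +y, 8 mm above its underside
- blade_tip (a point): tip of the palette knife's blade, 114 mm from its origin toward -y
- square_jar: open filled jar, square bamboo body 52 x 52 x 24 mm, with a square metal neck 41 x 41 mm that stands 8 mm above the body's top (32 mm in all). Origin: centre of its underside, z up, sides along x and y
- oblong_jar: open filled jar, oblong bamboo body 42 (its x) x 62 (its y) x 24 mm, with an oblong metal neck 31 x 51 mm that stands 8 mm above the body's top (32 mm in all). Origin: centre of its underside
- square_lid: square bamboo slip lid 52 x 52 x 16 mm, hollow underneath (44 x 44 mm, 12 mm deep), lying hollow side down in the tin. Origin: centre of its underside (open side), z up. Seated, its origin is 24 mm above the jar's
- oblong_lid: oblong bamboo slip lid 42 (its x) x 62 (its y) x 16 mm, hollow underneath (34 x 54 mm, 12 mm deep), lying hollow side down in the tin. Origin: centre of its underside; seated, 24 mm above the jar's origin
- round_lid: round bamboo slip lid, 58 mm across, 16 mm high, hollow side down in the tin; a spare that fits neither jar. Origin: centre of its underside
- timer: white kitchen timer with a red grip, 64 x 64 x 38 mm, standing on the bench; bystander. Origin: centre of its underside
- tweezers: steel tweezers 14 x 132 x 10 mm lying on the bench; bystander. Origin: centre of the underside

How it is judged:
By the outcome, as a careful person would: the job done as asked, in the order asked, and still so for the second after the job is handed in, with the robot touching nothing.
It also fails if it takes over 72 s, if anything falls off the work surface, if the arm or the gripper's body presses on something with over 40 N, if the wrist force passes 120 N, or if a joint passes its speed limit or range.

### The arm

A 6-joint arm with a two-finger parallel gripper is mounted at the origin on a cart in front of the work surface, level with it; the furniture and walls round the work are solid. World frame = base frame: x ahead of the robot, y to its left, z up, the work surface at z = 0. Lengths are in m, angles in rad, forces in N, time in s.
With the tool pointing down it reaches from about 0.35 to 0.725 m from the base axis. Payload 6 kg.
Tool frame: the origin (TCP) lies midway between the tips of the shut fingers; the grasp point (between the pads) lies 19 mm behind it; z points along the fingers, y is the line along which they close (so a half turn about z gives the same grasp; the last joint's range is limited). The gripper opens to 85 mm and grips with 20 to 120 N. Pads are 22 mm wide; open, the fingers measure 114 mm over their backs; the gripper's body (76 mm by 85 mm) begins 54 mm behind the grasp point. The pads swing forward as they close: fully open they stand 13 mm farther back than shut.
Start: joints at [1.619, 0.04, 0.085, 0, -1.615, -0.334], TCP at [0.169, 0.576, 0.231] pointing down, gripper open.
Joint ranges: [-2.56, 2.56], [-1.29, 2.01], [-1.08, 1.49], [-3.29, 1.98], [-2.81, -0.18], [-2.99, 2.99]. Speed limits (rad/s): [2.57, 2.57, 3.01, 3.14, 3.14, 3.14].

### API

Orientations are given as a 3x3 rotation matrix whose columns are the frame's x, y, z axes.
In Python, from rig import status, viewer, hand_in gives the robot as it stands.
- The arm moves only by the shell command python3 -m creep 'ROWS'. ROWS is JSON, a list of rows, each a list of 7 numbers: the shift along the tool's x, y, z each as a share of 20 cm, from -1 to 1, then the turn, a rotation vector about the tool's x, y, z each as a share of 180 degrees, from -1 to 1, then the finger opening in mm, from 0 to 85.4. A call has 1 to 12 rows; each row shifts and turns the commanded pose from where the row before left it, along the tool's axes as they then stand; what a row does not reach is not made up. A row lasts 1/12 s, in which the tool goes at most 41.7 mm and 7.16 degrees, less where a joint would pass 70% of its speed; a pose out of reach is approached as far as the arm can. A call with a number of a shift or a turn outside -1 to 1 is refused whole. A call with a gripper value outside its range is refused whole. The fingers move at their own pace and stop on an object; the grip force is fixed at half the most. Time passes only in rows, so rows that do not move let the fingers close. It gives the time, the measured TCP pose, the force, the opening and the grip force at its end, in the units of the state.
- status.observe(): the state, without advancing time (a new reading comes with each control period).
- viewer.get_image(name): name is "side" or "top"; returns a dict with "image" (400x640x3 uint8, red, green, blue), "vfov" (degrees; the focal length in pixels is half the picture's height over the tangent of half this angle, whatever the lens; pixels are square), "cx", "cy" (the principal point, pixels), "position" and "orientation" of the camera in the world. Camera axes: x right, y up, looking along -z (the intrinsics and any distortion apply to the point x, -y, -z); pixel columns grow to the right and rows downward; lengths in m; the calibration is good to about 2 mm. A picture is of the moment at which its call begins. There is no depth.
- hand_in(): hands the job in; it is judged then, once.
The state is a dict: "t": time; "joint_pos": joint angles; "joint_velocities": joint speeds; "effort": joint torques, N m; "position": TCP position; "tool_rot": TCP orientation; "ft_force": force on the tool from outside, world axes, zero at the start; "torque": the same for the moment, N m; "width": finger opening in m; "gripper_force": force on a finger pad.
Only numpy, scipy, OpenCV 4.12 (cv2) and the standard library are available. Lean on these libraries where they do the work, as an engineer would, in place of code of your own. Each camera call takes 0.05 s, during which the arm holds its last target. There are 200 camera calls.

## Working session

There is one attempt and no reset: what is moved stays moved. The work goes in short steps, Python scripts to look and compute and a shell command to move; the robot and the scene stay as the last step left them, time stands still between calls to the robot, and variables do not carry over. Pictures are saved under pics/ and viewed, at most 10 in all, crops included, and the job is handed in when it is done.

```bash
ls; mkdir -p pics; python3 - <<'E'
from rig import status, viewer
import cv2,numpy as np
np.set_printoptions(precision=4,suppress=True)
s=status.observe(); print(s['t'],s['position'],np.array(s['tool_rot']),s['width'])
for n in("top","side"):
    d=viewer.get_image(n); cv2.imwrite(f"pics/{n}0.png",d['image'][...,::-1])
    print(n,{k:v for k,v in d.items() if k!='image'})
E
```

```text
pics
0.0 [0.169  0.5754 0.2303] [[ 0.9594 -0.2819 -0.0004]
 [-0.2819 -0.9594 -0.0018]
 [ 0.0001  0.0018 -1.    ]] 0.0853635834844049
top {'vfov': 53.51906070538746, 'cx': 321.76750537650315, 'cy': 204.42627699007073, 'position': array([ 0.3376, -0.0279,  1.2337]), 'orientation': array([[-0.011 ,  0.9861, -0.1657],
       [-0.9999, -0.0122, -0.0063],
       [-0.0083,  0.1656,  0.9862]])}
side {'vfov': 47.04079166064815, 'cx': 324.3981241992343, 'cy': 194.15413484114947, 'position': array([ 0.0152, -1.0391,  0.7828]), 'orientation': array([[ 0.9012,  0.2273, -0.3691],
       [-0.4335,  0.4741, -0.7664],
       [ 0.0007,  0.8506,  0.5258]])}
```

View pics/top0.png

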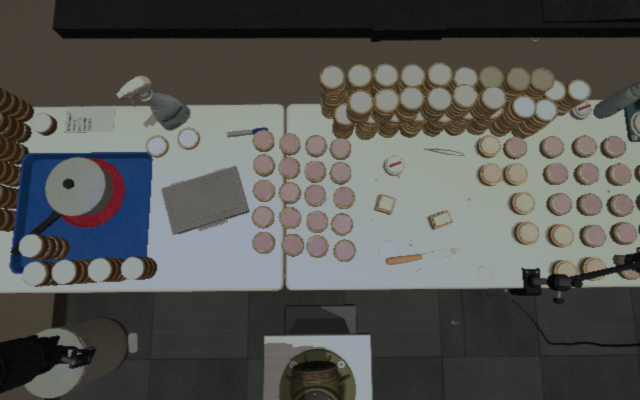

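View pics/side0.png

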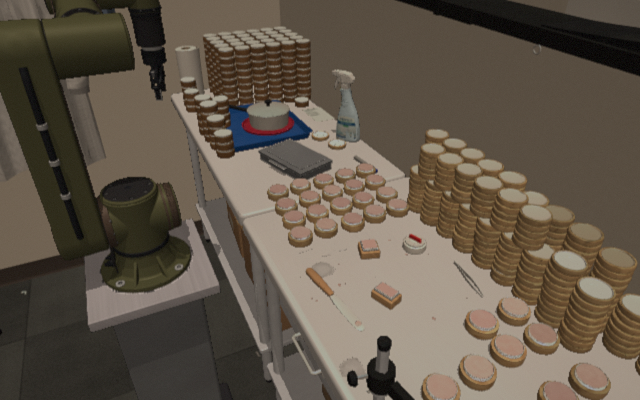

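The top view shows the tin at (205,200) with its lip toward the robot at about (215,226), the knife with its handle at (405,259) and tip at (456,250), the square jar at (384,203), the oblong jar at (440,219), the timer at (393,165) and the tweezers at (444,152). Next come zoomed crops to help set the masks.

```bash
cat > h.py <<'E'
import numpy as np, cv2
from rig import status, viewer
np.set_printoptions(precision=4,suppress=True)
def shot(n):
    d=viewer.get_image(n); d['f']=200/np.tan(np.radians(d['vfov']/2)); return d
def ray(d,uv):
    uv=np.atleast_2d(np.asarray(uv,float))
    v=np.c_[(uv[:,0]-d['cx'])/d['f'],-(uv[:,1]-d['cy'])/d['f'],-np.ones(len(uv))]
    return v@np.array(d['orientation']).T
def onz(d,uv,z):
    r=ray(d,uv); p=np.array(d['position']); return p+r*((z-p[2])/r[:,2])[:,None]
def proj(d,P):
    c=(np.atleast_2d(P)-d['position'])@np.array(d['orientation'])
    return np.c_[d['cx']+d['f']*c[:,0]/-c[:,2], d['cy']-d['f']*c[:,1]/-c[:,2]]
def tri(d1,a,d2,b):
    r1=ray(d1,a)[0];r2=ray(d2,b)[0];A=np.c_[r1,-r2]
    t=np.linalg.lstsq(A,np.array(d2['position'])-d1['position'],rcond=None)[0]
    p=d1['position']+r1*t[0];q=d2['position']+r2*t[1];return (p+q)/2,np.linalg.norm(p-q)
E
python3 - <<'E'
from h import *
def crop(d,x0,y0,x1,y1,s): return cv2.resize(d['image'][y0:y1,x0:x1,::-1],None,fx=s,fy=s,interpolation=cv2.INTER_NEAREST)
d=shot("top");e=shot("side")
a=crop(d,155,155,255,245,4);b=crop(d,365,185,465,275,4)
c=crop(e,250,130,350,190,4);g=crop(e,300,230,400,340,4)
L=np.vstack([a,c[:240]]) ; R=np.vstack([b,g])[:600]
out=np.zeros((600,800,3),np.uint8);out[:600,:400]=L[:600];out[:600,400:]=R[:600]
cv2.imwrite("pics/crop.png",out)
E
```

```text
(no output)
```

View pics/crop.png

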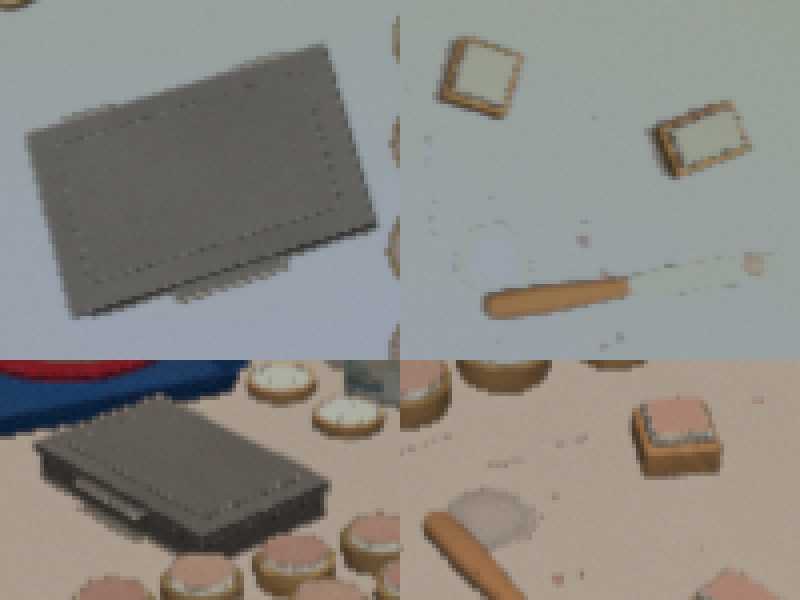

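The crops show the tin's cover with corners at about (162,188), (236,166), (249,211) and (174,234), and the lip at (213,224) on the robot side. The jars' cream neck tops are at (387,202) and (441,219). The handle runs from (386,261) to (422,257) and the tip is near (456,250).

```bash
cat > m0.py <<'E'
from h import *
d=shot("top");im=d['image'].astype(int);hsv=cv2.cvtColor(d['image'],cv2.COLOR_RGB2HSV)
def roi(m,x0,y0,x1,y1):
    o=np.zeros_like(m);o[y0:y1,x0:x1]=m[y0:y1,x0:x1];return o
def big(m):
    c,_=cv2.findContours(m,cv2.RETR_EXTERNAL,cv2.CHAIN_APPROX_NONE);return max(c,key=cv2.contourArea)
# tin
print("gray tin px",im[200,205],"lip",im[223,213],"bench",im[240,240])
m=roi((im.max(2)<125).astype(np.uint8),155,160,252,240)
m=cv2.morphologyEx(m,cv2.MORPH_OPEN,np.ones((5,5),np.uint8))
c=big(m);r=cv2.minAreaRect(c.astype(np.float32));q=cv2.boxPoints(r);P=onz(d,q,.040)
print("tin rect",r,"\n",P,[np.linalg.norm(P[i]-P[i-1]) for i in range(4)],P.mean(0))
# handle
m=roi(((hsv[...,1]>110)&(hsv[...,0]<25)).astype(np.uint8),380,245,430,270)
c=big(m);r=cv2.minAreaRect(c.astype(np.float32));q=cv2.boxPoints(r);P=onz(d,q,.010)
mm=cv2.moments(m,True);print("handle",r,"centroid",onz(d,[mm['m10']/mm['m00'],mm['m01']/mm['m00']],.01),"\n",P)
# jars
for n,b in(("sq",(370,190,400,218)),("ob",(425,205,456,233))):
    m=roi((hsv[...,1]>60).astype(np.uint8),*b)
    c=big(m);f=np.zeros_like(m);cv2.drawContours(f,[c],-1,1,-1)
    inn=roi(((f>0)&(hsv[...,1]<50)).astype(np.uint8),*b);ci=big(inn)
    for nm,cc,z in(("outer",c,.02),("neck",ci,.032)):
        r=cv2.minAreaRect(cc.astype(np.float32));P=onz(d,cv2.boxPoints(r),z)
        print(n,nm,r,[round(np.linalg.norm(P[i]-P[i-1]),4) for i in range(2)],P.mean(0),np.degrees(np.arctan2(*(P[1]-P[0])[[1,0]])))
    M=cv2.moments(inn,True);print("neck centroid",onz(d,[M['m10']/M['m00'],M['m01']/M['m00']],.032))
E
python3 m0.py
```

```text
gray tin px [98 96 92] lip [97 95 91] bench [152 160 173]
tin rect ((204.65443420410156, 200.9251708984375), (51.69287109375, 79.85307312011719), 73.61045837402344) 
 [[0.5976 0.481  0.04  ]
 [0.6662 0.2461 0.04  ]
 [0.5099 0.1977 0.04  ]
 [0.444  0.4281 0.04  ]] [np.float64(0.1625055574122688), np.float64(0.2447507106062425), np.float64(0.16362305522487913), np.float64(0.2396165207224819)] [0.5544 0.3382 0.04  ]
handle ((403.55487060546875, 258.993896484375), (5.411145210266113, 33.57118606567383), 83.6598129272461) centroid [[ 0.3714 -0.265   0.01  ]] 
 [[ 0.3743 -0.2162  0.01  ]
 [ 0.3844 -0.3185  0.01  ]
 [ 0.368  -0.3195  0.01  ]
 [ 0.358  -0.2174  0.01  ]]Traceback (most recent call last):
  File "m0.py", line 21, in <module>
    inn=roi(((f>0)&(hsv[...,1]<50)).astype(np.uint8),*b);ci=big(inn)
                                                            ~~~^^^^^
  File "m0.py", line 6, in big
    c,_=cv2.findContours(m,cv2.RETR_EXTERNAL,cv2.CHAIN_APPROX_NONE);return max(c,key=cv2.contourArea)
                                                                           ~~~^^^^^^^^^^^^^^^^^^^^^^^
ValueError: max() iterable argument is empty
```

```bash
python3 - <<'E'
from h import *
d=shot("top");im=d['image'];hsv=cv2.cvtColor(im,cv2.COLOR_RGB2HSV)
print(im[203,372:400].tolist());print(hsv[203,372:400,1].tolist());print(hsv[219,425:458,1].tolist());print(hsv[195:216,385,1].tolist())
# tin contour in tin frame
g=im.max(2).astype(float)
c0=np.array([.5544,.3382]);
for yaw in (15,16,17):
    a=np.radians(yaw);X=np.array([np.cos(a),np.sin(a)]);Y=np.array([-X[1],X[0]])
    # profiles along tin y through edges, sampled at z=.04
    def samp(p): 
        u=proj(d,np.c_[p,np.full(len(p),.04)]).astype(np.float32);return cv2.remap(g.astype(np.float32),u[:,0][:,None],u[:,1][:,None],cv2.INTER_LINEAR)[:,0]
    s=np.arange(.05,.16,.0005)
    def edge(dirv,off,side):
        p=c0+dirv*side*s[:,None]+off
        v=samp(p);k=np.argmax(v>125);return side*s[k]
    print(yaw,"+y",[edge(Y,X*o,1) for o in(-.04,-.02,0,.02,.04)],"-y",[edge(Y,X*o,-1) for o in(-.04,-.02,0,.02,.04)])
    print("  +x",[edge(X,Y*o,1) for o in(-.1,-.06,-.03,0,.03,.06,.1)],"-x",[edge(X,Y*o,-1) for o in(-.1,-.08,-.06,-.03,0,.03,.06,.08,.1)])
E
```

```text
[[153, 161, 157], [152, 160, 157], [150, 157, 154], [127, 128, 122], [94, 86, 77], [108, 86, 59], [108, 87, 65], [124, 121, 109], [145, 149, 136], [151, 156, 141], [151, 157, 142], [152, 157, 141], [152, 158, 142], [151, 155, 140], [151, 156, 140], [151, 156, 141], [152, 158, 142], [153, 159, 143], [151, 157, 141], [151, 156, 141], [150, 153, 141], [146, 130, 107], [141, 133, 117], [149, 154, 147], [151, 159, 155], [152, 160, 156], [152, 161, 155], [153, 161, 156]]
[13, 13, 11, 12, 46, 116, 102, 31, 22, 25, 24, 26, 26, 25, 26, 25, 26, 26, 26, 25, 20, 68, 43, 12, 13, 13, 14, 13]
[13, 10, 14, 43, 94, 129, 121, 92, 32, 22, 25, 24, 26, 26, 26, 26, 26, 24, 26, 26, 25, 25, 26, 25, 25, 36, 43, 14, 13, 16, 14, 13, 13]
[50, 62, 22, 26, 26, 26, 26, 26, 25, 27, 24, 27, 26, 25, 27, 70, 115, 108, 17, 12, 11]
15 +y [np.float64(0.11850000000000006), np.float64(0.11900000000000006), np.float64(0.12000000000000006), np.float64(0.12050000000000007), np.float64(0.12150000000000007)] -y [np.float64(-0.12300000000000007), np.float64(-0.12200000000000007), np.float64(-0.12150000000000007), np.float64(-0.1
[... 1685 characters left out ...]
150000000000007), np.float64(-0.12150000000000007), np.float64(-0.12150000000000007), np.float64(-0.12150000000000007), np.float64(-0.12150000000000007)]
  +x [np.float64(0.07900000000000003), np.float64(0.08000000000000003), np.float64(0.07950000000000003), np.float64(0.07950000000000003), np.float64(0.08000000000000003), np.float64(0.08100000000000003), np.float64(0.07950000000000003)] -x [np.float64(-0.07550000000000003), np.float64(-0.07550000000000003), np.float64(-0.07600000000000003), np.float64(-0.08200000000000003), np.float64(-0.08250000000000003), np.float64(-0.08200000000000003), np.float64(-0.07500000000000002), np.float64(-0.07550000000000003), np.float64(-0.07450000000000002)]
```

```bash
sed -i 's/hsv\[...,1\]>60/hsv[...,1]>34/; s/hsv\[...,1\]<50/hsv[...,1]<=34/' m0.py; python3 m0.py | grep -v tin; python3 - <<'E'
from h import *
e=shot("side");im=e['image'];hsv=cv2.cvtColor(im,cv2.COLOR_RGB2HSV)
# predicted side pixels of lip corners for centre guess
a=np.radians(16.9);X=np.array([np.cos(a),np.sin(a)]);Y=np.array([-X[1],X[0]])
c=np.array([.5544,.3382])+.0035*X
P=lambda x,y,z:np.r_[c+X*x+Y*y,z]
print(proj(e,[P(-.09,.045,.028),P(-.09,-.045,.028),P(-.078,-.119,.04),P(-.078,.119,.04)]))
d=shot("top");print(proj(d,[P(-.09,.045,.028),P(-.09,-.045,.028),P(-.078,-.119,.04),P(-.078,.119,.04)]))
print("jar top preds side: ",proj(e,[[.535,-.21,.032]]))
E
```

```text
[[0.5975 0.4815 0.04  ]
 [0.6662 0.2461 0.04  ]
 [0.5099 0.1977 0.04  ]
 [0.4438 0.4286 0.04  ]] [np.float64(0.16250337759033295), np.float64(0.24526542844396138), np.float64(0.16362305522487913), np.float64(0.24012052722471075)] [0.5543 0.3385 0.04  ]
handle ((403.55487060546875, 258.993896484375), (5.411145210266113, 33.57118606567383), 83.6598129272461) centroid [[ 0.3713 -0.2651  0.01  ]] 
 [[ 0.3743 -0.2162  0.01  ]
 [ 0.3844 -0.3185  0.01  ]
 [ 0.368  -0.3195  0.01  ]
 [ 0.358  -0.2174  0.01  ]]
sq outer ((384.70648193359375, 203.81195068359375), (17.719785690307617, 17.04930877685547), 16.699243545532227) [np.float64(0.0544), np.float64(0.054)] [ 0.5411 -0.2153  0.02  ] -18.271096634335947
sq neck ((385.6980895996094, 203.05661010742188), (12.911890983581543, 12.63716983795166), 15.945395469665527) [np.float64(0.0393), np.float64(0.0396)] [ 0.5413 -0.2165  0.032 ] -17.60659355400301
neck centroid [[ 0.5411 -0.2165  0.032 ]]
ob outer ((439.4588928222656, 219.390380859375), (14.161978721618652, 21.886695861816406), 69.44395446777344) [np.float64(0.0431), np.float64(0.0685)] [ 0.4904 -0.3817  0.02  ] -70.23530679291919
ob neck ((441.0862121582031, 218.9654998779297), (10.027547836303711, 15.784103393554688), 68.19859313964844) [np.float64(0.0302), np.float64(0.0489)] [ 0.4901 -0.3832  0.032 ] -69.03469982327046
neck centroid [[ 0.4902 -0.3836  0.032 ]]
[[266.3635 160.2805]
 [282.073  169.2531]
 [298.5295 172.7804]
 [256.687  149.4033]]
[[198.8698 232.2702]
 [227.2608 223.4195]
 [248.6687 211.9258]
 [172.9534 235.4893]]
jar top preds side:  [[365.1834 242.0834]]
```

```bash
cat > plan.py <<'E'
# plan.py x y z yaw(tool-x, deg) N : constant row (tool axes, shares) repeated N times, computed from a pose
import sys
from h import *
from scipy.spatial.transform import Rotation as Ro
def plan(p0,R0,p1,yaw,N):
    y0=np.arctan2(R0[1,0],R0[0,0]);dy=(np.radians(yaw)-y0+np.pi)%(2*np.pi)-np.pi
    ph=-dy/N
    S=sum(R0@Ro.from_rotvec([0,0,ph*k]).as_matrix() for k in range(N))
    s=np.linalg.solve(S,np.array(p1)-p0)
    r=np.r_[s/.2,0,0,ph/np.pi];print(N,"x",np.round(r,4),"| mm/row %.1f deg/row %.2f"%(np.linalg.norm(s)*1e3,np.degrees(abs(ph))),"yaw0 %.2f"%np.degrees(y0))
    R1=R0@Ro.from_rotvec([0,0,ph*N]).as_matrix();return np.array(p1),R1
if __name__=="__main__":
    s=status.observe();p,R=np.array(s['position']),np.array(s['tool_rot'])
    print("t %.2f"%s['t'],p,"w %.4f F"%s['width'],np.array(s['ft_force']),"tilt z",R[:,2])
    a=[float(v) for v in sys.argv[1:]]
    for i in range(0,len(a),5): p,R=plan(p,R,a[i:i+3],a[i+3],int(a[i+4]))
E
python3 plan.py .374 -.291 .09 -84.5 24 .374 -.291 .004 -84.5 4; python3 - <<'E'
from h import *
d=shot("top");print(proj(d,[[.3882,-.439,.001],[.3738,-.291,.016]]))
E
```

```text
t 0.45 [0.1691 0.5756 0.2312] w 0.0855 F [-0.1172 -0.6726  0.2388] tilt z [-0.     -0.0003 -1.    ]
24 x [0.1744 0.0915 0.0295 0.     0.     0.0158] | mm/row 39.8 deg/row 2.84 yaw0 -16.38
4 x [-0.     -0.      0.1075  0.      0.      0.    ] | mm/row 21.5 deg/row 0.00 yaw0 -84.50
[[458.3579 252.8663]
 [411.5088 257.9706]]
```

```bash
R='[0.1744,0.0915,0.0295,0,0,0.0158,60]'; python3 -m creep '[[0.1744,0.0915,0.0295,0,0,0.0158,60],[0.1744,0.0915,0.0295,0,0,0.0158,60],[0.1744,0.0915,0.0295,0,0,0.0158,60],[0.1744,0.0915,0.0295,0,0,0.0158,60],[0.1744,0.0915,0.0295,0,0,0.0158,60],[0.1744,0.0915,0.0295,0,0,0.0158,60],[0.1744,0.0915,0.0295,0,0,0.0158,60],[0.1744,0.0915,0.0295,0,0,0.0158,60],[0.1744,0.0915,0.0295,0,0,0.0158,60],[0.1744,0.0915,0.0295,0,0,0.0158,60],[0.1744,0.0915,0.0295,0,0,0.0158,60],[0.1744,0.0915,0.0295,0,0,0.0158,60]]'
python3 -m creep '[[0.1744,0.0915,0.0295,0,0,0.0158,60],[0.1744,0.0915,0.0295,0,0,0.0158,60],[0.1744,0.0915,0.0295,0,0,0.0158,60],[0.1744,0.0915,0.0295,0,0,0.0158,60],[0.1744,0.0915,0.0295,0,0,0.0158,60],[0.1744,0.0915,0.0295,0,0,0.0158,60],[0.1744,0.0915,0.0295,0,0,0.0158,60],[0.1744,0.0915,0.0295,0,0,0.0158,60],[0.1744,0.0915,0.0295,0,0,0.0158,60],[0.1744,0.0915,0.0295,0,0,0.0158,60],[0.1744,0.0915,0.0295,0,0,0.0158,60],[0.1744,0.0915,0.0295,0,0,0.0158,50],[0,0,0,0,0,0,50]]'
python3 plan.py .374 -.291 .005 -83.5 5
```

```text
t: 1.5
position: [0.4044, 0.1717, 0.1605]
tool_rot: [[0.634, -0.773, 0.001], [-0.773, -0.634, 0.0], [0.0, -0.001, -1.0]]
ft_force: [1.0, -0.5, 0.3]
width: 0.06
gripper_force: 0.0
t 1.50 [0.4044 0.1717 0.1605] w 0.0600 F [ 1.0174 -0.48    0.3284] tilt z [ 0.0006  0.0004 -1.    ]
5 x [0.407  0.2349 0.1552 0.     0.     0.0365] | mm/row 99.0 deg/row 6.57 yaw0 -50.63validation failed for argument at $...
```

```bash

python3 -m creep '[[0.1744,0.0915,0.0295,0,0,0.0158,60],[0.1744,0.0915,0.0295,0,0,0.0158,60],[0.1744,0.0915,0.0295,0,0,0.0158,60],[0.1744,0.0915,0.0295,0,0,0.0158,60],[0.1744,0.0915,0.0295,0,0,0.0158,60],[0.1744,0.0915,0.0295,0,0,0.0158,60],[0.1744,0.0915,0.0295,0,0,0.0158,60],[0.1744,0.0915,0.0295,0,0,0.0158,60],[0.1744,0.0915,0.0295,0,0,0.0158,60],[0.1744,0.0915,0.0295,0,0,0.0158,60],[0.1744,0.0915,0.0295,0,0,0.0158,60],[0.1744,0.0915,0.0295,0,0,0.0158,50]]'
python3 plan.py .374 -.291 .005 -83.5 5
```

```text
t: 2.5
position: [0.3723, -0.2931, 0.0898]
tool_rot: [[0.091, -0.996, 0.001], [-0.996, -0.091, -0.0], [0.0, -0.001, -1.0]]
ft_force: [1.7, 0.4, 0.2]
width: 0.0502
gripper_force: 0.0
t 2.50 [ 0.3723 -0.2931  0.0898] w 0.0502 F [1.7463 0.437  0.2247] tilt z [ 0.001  -0.0004 -1.    ]
5 x [-0.002  -0.0019  0.0848  0.      0.     -0.0014] | mm/row 17.0 deg/row 0.25 yaw0 -84.77
```

```bash

python3 -m creep '[[-0.002,-0.002,0.085,0,0,-0.0014,50],[-0.002,-0.002,0.085,0,0,-0.0014,50],[-0.002,-0.002,0.085,0,0,-0.0014,50],[-0.002,-0.002,0.085,0,0,-0.0014,50],[-0.002,-0.002,0.09,0,0,-0.0014,50],[0,0,0,0,0,0,0],[0,0,0,0,0,0,0],[0,0,0,0,0,0,0],[0,0,0,0,0,0,0],[0,0,0,0,0,0,0]]'
python3 -m creep '[[0,0,-0.1,0,0,0,0],[0,0,-0.15,0,0,0,0],[0,0,-0.15,0,0,0,0],[0,0,-0.1,0,0,0,0]]'
python3 - <<'E'
from h import *
d=shot("top");e=shot("side")
def crop(d,x0,y0,x1,y1,s): return cv2.resize(d['image'][y0:y1,x0:x1,::-1],None,fx=s,fy=s,interpolation=cv2.INTER_NEAREST)
cv2.imwrite("pics/k1.png",np.hstack([crop(d,365,200,465,300,4),crop(e,290,230,390,330,4)]))
E
```

```text
t: 3.33
position: [0.3755, -0.2892, 0.005]
tool_rot: [[0.116, -0.993, 0.002], [-0.993, -0.116, -0.001], [0.001, -0.002, -1.0]]
ft_force: [0.1, -0.0, 0.8]
width: 0.0154
gripper_force: 58.6
t: 3.67
position: [0.3757, -0.2897, 0.1077]
tool_rot: [[0.116, -0.993, 0.004], [-0.993, -0.116, -0.002], [0.003, -0.003, -1.0]]
ft_force: [0.2, -0.5, -0.2]
width: 0.0158
gripper_force: 58.6
```

View pics/k1.png

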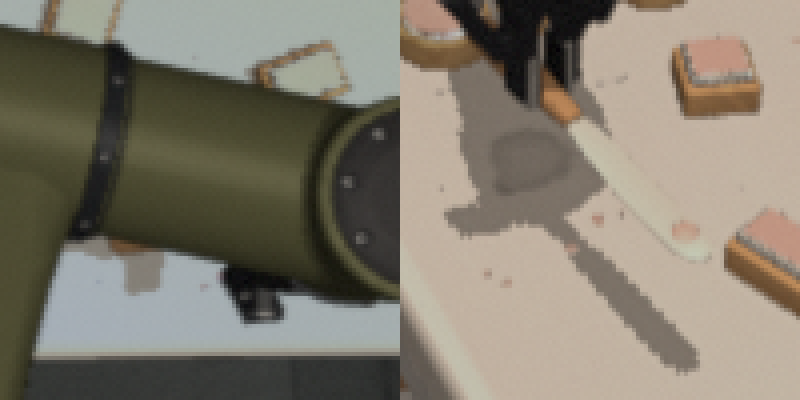

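The knife is held level between the fingers and its tip is at side pixel (366,292).

```bash
python3 - <<'E'
from h import *
e=shot("side");s=status.observe();p=np.array(s['position']);R=np.array(s['tool_rot'])
x=R[:,0];n=R[:,1]
r=ray(e,[366.7,292.8])[0];c=np.array(e['position']);t=((p-c)@n)/(r@n);q=c+t*r
print("tip rel tool:",(q-p)@R)
a=np.radians(16.9);X=np.array([np.cos(a),np.sin(a),0]);C=np.array([.5601,.3399,0])
L=(q-p)@x
for tx in(-.115,-.074):print(tx,C+X*(tx-L))
E
python3 plan.py .305 .262 .1077 16.9 18 .305 .262 .018 16.9 4
```

```text
tip rel tool: [ 0.1626 -0.     -0.0092]
-0.115 [0.2945 0.2592 0.    ]
-0.074 [0.3337 0.2711 0.    ]
t 3.82 [ 0.3761 -0.2894  0.1064] w 0.0154 F [ 0.3164  0.5514 -0.9562] tilt z [ 0.0049 -0.0015 -1.    ]
18 x [-0.1208 -0.1279 -0.0007  0.      0.     -0.0309] | mm/row 35.2 deg/row 5.57 yaw0 -83.37
4 x [-0.0005 -0.0003  0.1121  0.      0.      0.    ] | mm/row 22.4 deg/row 0.00 yaw0 16.90
```

```bash

python3 -m creep '[[-0.121,-0.128,0,0,0,-0.031,0],[-0.121,-0.128,0,0,0,-0.031,0],[-0.121,-0.128,0,0,0,-0.031,0],[-0.121,-0.128,0,0,0,-0.031,0],[-0.121,-0.128,0,0,0,-0.031,0],[-0.121,-0.128,0,0,0,-0.031,0],[-0.121,-0.128,0,0,0,-0.031,0],[-0.121,-0.128,0,0,0,-0.031,0],[-0.121,-0.128,0,0,0,-0.031,0],[-0.121,-0.128,0,0,0,-0.031,0],[-0.121,-0.128,0,0,0,-0.031,0],[-0.121,-0.128,0,0,0,-0.031,0]]'
python3 -m creep '[[-0.121,-0.128,0,0,0,-0.031,0],[-0.121,-0.128,0,0,0,-0.031,0],[-0.121,-0.128,0,0,0,-0.031,0],[-0.121,-0.128,0,0,0,-0.031,0],[-0.121,-0.128,0,0,0,-0.031,0],[-0.121,-0.128,0,0,0,-0.031,0],[0,0,0.1,0,0,0,0],[0,0,0.1,0,0,0,0],[0,0,0,0,0,0,0]]'
python3 - <<'E'
from h import *
d=shot("top");e=shot("side")
def crop(d,x0,y0,x1,y1,s): return cv2.resize(d['image'][y0:y1,x0:x1,::-1],None,fx=s,fy=s,interpolation=cv2.INTER_NEAREST)
cv2.imwrite("pics/k2.png",np.hstack([crop(d,170,190,270,290,4),crop(e,210,120,310,220,4)]))
E
python3 plan.py .305 .262 .018 16.9 4
```

```text
t: 4.82
position: [0.4383, 0.1064, 0.1027]
tool_rot: [[0.961, -0.278, -0.001], [-0.278, -0.961, -0.001], [-0.001, 0.001, -1.0]]
ft_force: [0.4, 0.6, -0.4]
width: 0.0155
gripper_force: 58.6
t: 5.57
position: [0.3004, 0.261, 0.0591]
tool_rot: [[0.955, 0.295, -0.005], [0.295, -0.955, -0.005], [-0.006, 0.004, -1.0]]
ft_force: [-0.5, -1.2, -1.1]
width: 0.0156
gripper_force: 58.6
t 5.67 [0.3025 0.2618 0.0632] w 0.0155 F [ 1.382 -0.047  0.058] tilt z [-0.0005 -0.0021 -1.    ]
4 x [0.0031 0.0006 0.0565 0.     0.     0.0002] | mm/row 11.3 deg/row 0.04 yaw0 17.07
```

View pics/k2.png

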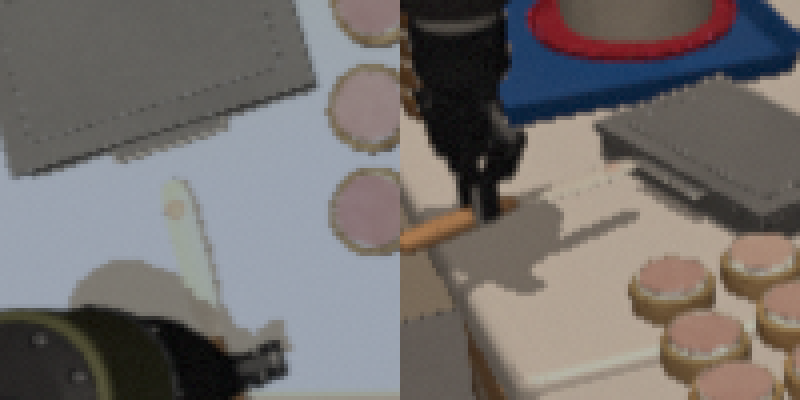

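```bash
python3 - <<'E'
from h import *
d=shot("top");e=shot("side");s=status.observe();p=np.array(s['position']);R=np.array(s['tool_rot']);print(p)
q,g=tri(d,[213.9,235],e,[267.8,161]);print("tip",q,g,"rel tool",(q-p)@R)
# top ray x vertical knife plane
r=ray(d,[213.9,235])[0];print("tip at z .05/.065:",[((onz(d,[213.9,235],z)[0]-p)@R) for z in(.05,.058,.066,.074)])
for z in(.028,):
  a=onz(d,[[199.5,230.5],[227,221.2]],z);b=onz(e,[[210+59.5,120+43.3],[210+76.3,120+48.8]],z);print("lip top",a,"side",b)
E
```

```text
[0.3033 0.2625 0.0648]
tip [0.447  0.303  0.0528] 0.0007677687843816027 rel tool [0.1492 0.0034 0.0121]
tip at z .05/.065: [array([0.15  , 0.0029, 0.0149]), array([0.1486, 0.0048, 0.0069]), array([ 0.1473,  0.0068, -0.0011]), array([ 0.1459,  0.0087, -0.0091])]
lip top [[0.464  0.3544 0.028 ]
 [0.4916 0.271  0.028 ]] side [[0.4608 0.3297 0.028 ]
 [0.499  0.2668 0.028 ]]
```

```bash

python3 -m creep '[[0,0,0.07,0,0,0,0],[0,0,0.08,0,0,0,0],[0,0,0.07,0,0,0,0],[0.02,0,0,0,0,0,0],[0.05,0,0,0,0,0,0],[0.05,0,0,0,0,0,0],[0.05,0,0,0,0,0,0],[0.04,0,0,0,0,0,0],[0.015,0,0,0,0,0,0],[0,0,0,0,0,0,0]]'
python3 - <<'E'
from h import *
d=shot("top");e=shot("side")
def crop(d,x0,y0,x1,y1,s): return cv2.resize(d['image'][y0:y1,x0:x1,::-1],None,fx=s,fy=s,interpolation=cv2.INTER_NEAREST)
cv2.imwrite("pics/k3.png",np.hstack([crop(d,170,190,270,290,4),crop(e,210,120,310,220,4)]))
E
python3 plan.py .305 .262 .018 16.9 4
```

```text
t: 6.6
position: [0.3442, 0.2741, 0.0189]
tool_rot: [[0.956, 0.292, -0.006], [0.292, -0.956, -0.004], [-0.007, 0.002, -1.0]]
ft_force: [-12.4, -3.0, 0.3]
width: 0.0155
gripper_force: 58.7
t 6.70 [0.3441 0.2743 0.0192] w 0.0155 F [-12.5957  -3.6      1.0829] tilt z [-0.0057 -0.0037 -1.    ]
4 x [-0.0512  0.0004  0.0019  0.      0.      0.0001] | mm/row 10.2 deg/row 0.02 yaw0 16.98
```

View pics/k3.png

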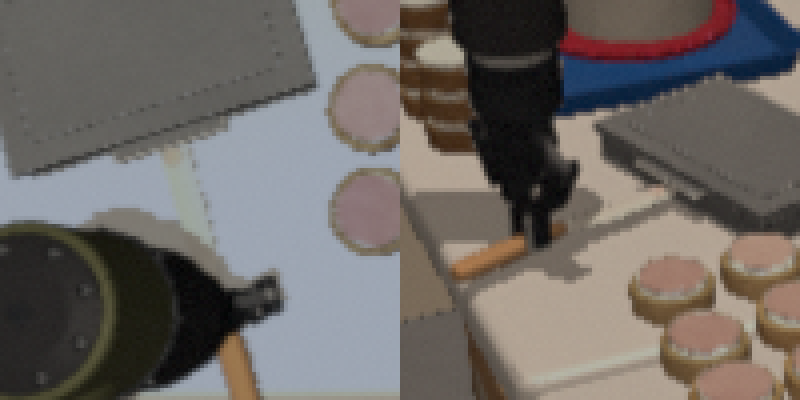

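The tip is under the lip: the lip hides it at top pixel (213,227), and it presses the front wall with 12 N. I'll back off 3 mm and lift along the arc.

```bash

python3 -m creep '[[-0.015,0,0,0,0,0,0],[0,0,-0.07,0,0,0,0],[0.01,0,-0.065,0,0,0,0],[0.01,0,-0.065,0,0,0,0],[0.01,0,-0.065,0,0,0,0],[0.02,0,-0.063,0,0,0,0],[0.025,0,-0.063,0,0,0,0],[0.025,0,-0.063,0,0,0,0],[0,0,0,0,0,0,0]]'
python3 - <<'E'
from h import *
d=shot("top");e=shot("side")
def crop(d,x0,y0,x1,y1,s): return cv2.resize(d['image'][y0:y1,x0:x1,::-1],None,fx=s,fy=s,interpolation=cv2.INTER_NEAREST)
cv2.imwrite("pics/k4.png",np.hstack([crop(d,155,150,255,250,4),crop(e,240,90,340,190,4)]))
E
python3 plan.py .305 .262 .018 16.9 4
```

```text
t: 7.45
position: [0.3638, 0.2816, 0.1142]
tool_rot: [[0.956, 0.293, 0.004], [0.293, -0.956, 0.003], [0.004, -0.002, -1.0]]
ft_force: [-0.2, 0.0, -0.8]
width: 0.0152
gripper_force: 58.4
t 7.55 [0.3625 0.2809 0.1112] w 0.0153 F [ 0.2976  0.3107 -0.9721] tilt z [ 0.0009  0.0012 -1.    ]
4 x [-0.0758  0.0018  0.1164  0.      0.      0.0002] | mm/row 27.8 deg/row 0.03 yaw0 17.02
```

View pics/k4.png

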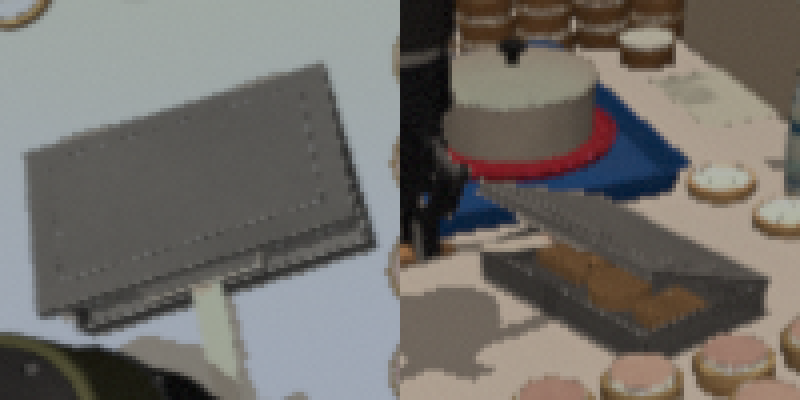

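The cover is raised about 25° on the blade, and the lids can be seen inside at side pixels (380-430,150-170). Carrying on along the arc.

```bash

python3 -m creep '[[0.037,0,-0.055,0,0,0,0],[0.037,0,-0.055,0,0,0,0],[0.037,0,-0.055,0,0,0,0],[0.055,0,-0.042,0,0,0,0],[0.055,0,-0.04,0,0,0,0],[0.055,0,-0.04,0,0,0,0],[0.065,0,0,0,0,0,0],[0.065,0,0,0,0,0,0],[0.065,0,0,0,0,0,0],[0.065,0,0,0,0,0,0],[0.065,0,0,0,0,0,0],[0.065,0,0,0,0,0,0]]'
python3 -m creep '[[0.065,0,0,0,0,0,0],[0.065,0,0,0,0,0,0],[0,0,0,0,0,0,0]]'
python3 - <<'E'
from h import *
d=shot("top");e=shot("side")
def crop(d,x0,y0,x1,y1,s): return cv2.resize(d['image'][y0:y1,x0:x1,::-1],None,fx=s,fy=s,interpolation=cv2.INTER_NEAREST)
cv2.imwrite("pics/k5.png",np.hstack([crop(d,155,140,255,240,4),crop(e,240,90,340,190,4)]))
E
python3 plan.py .305 .262 .018 16.9 4
```

```text
t: 8.55
position: [0.4896, 0.3197, 0.1673]
tool_rot: [[0.956, 0.293, -0.001], [0.293, -0.956, -0.001], [-0.001, 0.001, -1.0]]
ft_force: [-1.2, -0.6, 0.4]
width: 0.0154
gripper_force: 58.4
t: 8.8
position: [0.5151, 0.3273, 0.1664]
tool_rot: [[0.956, 0.293, -0.001], [0.293, -0.956, -0.002], [-0.001, 0.001, -1.0]]
ft_force: [-1.0, -0.6, -1.0]
width: 0.0156
gripper_force: 58.5
t 8.90 [0.514  0.3271 0.167 ] w 0.0155 F [ 0.1586 -0.4335 -0.0578] tilt z [-0.0008 -0.0011 -1.    ]
4 x [-0.2734  0.0014  0.1865  0.      0.      0.0002] | mm/row 66.2 deg/row 0.04 yaw0 17.04
```

View pics/k5.png

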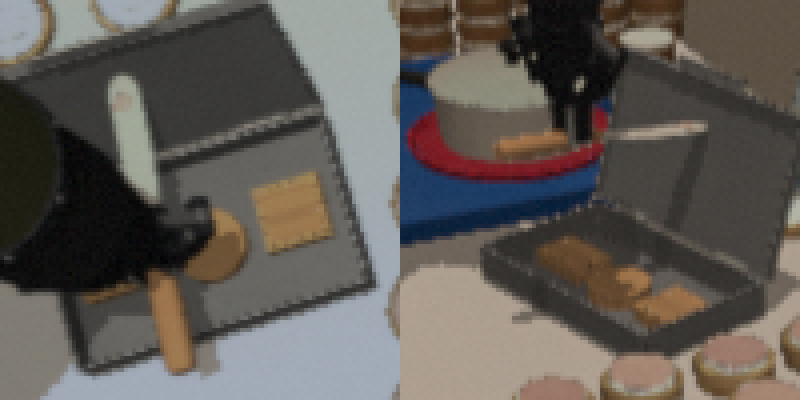

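The cover leans back past upright, the blade is against its inside, and the lids from -y to +y are square, round, oblong. Next I lay the knife in front of the tin.

```bash
python3 plan.py .455 .309 .167 17.04 2  .430 .322 .10 107 13 .430 .322 .007 107 5
```

```text
t 8.90 [0.514  0.3271 0.167 ] w 0.0155 F [ 0.1586 -0.4335 -0.0578] tilt z [-0.0008 -0.0011 -1.    ]
2 x [-0.1542  0.0002  0.0001  0.      0.      0.    ] | mm/row 30.8 deg/row 0.00 yaw0 17.04
13 x [-0.0008 -0.012   0.0258  0.      0.     -0.0384] | mm/row 5.7 deg/row 6.92 yaw0 17.04
5 x [0.0001 0.0001 0.093  0.     0.     0.    ] | mm/row 18.6 deg/row 0.00 yaw0 107.00
```

```bash

python3 -m creep '[[-0.154,0,0,0,0,0,0],[-0.154,0,0,0,0,0,0],[0,-0.012,0.026,0,0,-0.0384,0],[0,-0.012,0.026,0,0,-0.0384,0],[0,-0.012,0.026,0,0,-0.0384,0],[0,-0.012,0.026,0,0,-0.0384,0],[0,-0.012,0.026,0,0,-0.0384,0],[0,-0.012,0.026,0,0,-0.0384,0],[0,-0.012,0.026,0,0,-0.0384,0],[0,-0.012,0.026,0,0,-0.0384,0],[0,-0.012,0.026,0,0,-0.0384,0],[0,-0.012,0.026,0,0,-0.0384,0]]'
python3 -m creep '[[0,-0.012,0.026,0,0,-0.0384,0],[0,-0.012,0.026,0,0,-0.0384,0],[0,-0.012,0.026,0,0,-0.0384,0],[0,0,0.11,0,0,0,0],[0,0,0.11,0,0,0,0],[0,0,0.11,0,0,0,0],[0,0,0.08,0,0,0,0],[0,0,0.02,0,0,0,0],[0,0,0.015,0,0,0,0],[0,0,0,0,0,0,0]]'
python3 plan.py .43 .322 .007 107 1
```

```text
t: 9.9
position: [0.4377, 0.3243, 0.1158]
tool_rot: [[0.06, 0.998, 0.0], [0.998, -0.06, 0.0], [0.0, 0.0, -1.0]]
ft_force: [0.6, 0.3, -0.1]
width: 0.0151
gripper_force: 58.6
t: 10.73
position: [0.4313, 0.3241, 0.012]
tool_rot: [[-0.292, 0.957, 0.001], [0.957, 0.292, 0.0], [0.0, 0.001, -1.0]]
ft_force: [-0.5, -1.2, 0.8]
width: 0.0157
gripper_force: 58.5
t 10.73 [0.4313 0.3241 0.012 ] w 0.0157 F [-0.52   -1.2206  0.8353] tilt z [ 0.0007  0.0003 -1.    ]
1 x [-0.008  -0.0091  0.0251  0.      0.     -0.0003] | mm/row 5.6 deg/row 0.05 yaw0 106.95
```

```bash

python3 -m creep '[[0,0,0.015,0,0,0,0],[0,0,0.008,0,0,0,0],[0,0,0,0,0,0,0]]'
python3 plan.py .431 .324 .1 107 3  .5412 -.2165 .16 -17.9 18  .5412 -.2165 .1 -17.9 3
```

```text
t: 10.98
position: [0.4316, 0.3245, 0.0073]
tool_rot: [[-0.291, 0.957, 0.001], [0.957, 0.291, 0.001], [0.001, 0.001, -1.0]]
ft_force: [-0.7, 1.4, 1.1]
width: 0.0155
gripper_force: 58.4
t 10.98 [0.4316 0.3245 0.0073] w 0.0155 F [-0.6733  1.3593  1.1035] tilt z [ 0.0009  0.0014 -1.    ]
3 x [-0.0004 -0.0009 -0.1544  0.      0.     -0.0001] | mm/row 30.9 deg/row 0.03 yaw0 106.92
18 x [-0.1119  0.1513 -0.0169  0.      0.      0.0385] | mm/row 37.8 deg/row 6.94 yaw0 107.00
3 x [-0.      0.0002  0.1     0.      0.     -0.    ] | mm/row 20.0 deg/row 0.00 yaw0 -17.90
```

```bash

python3 -m creep '[[0,0,0.006,0,0,0,0],[0,0,0,0,0,0,45],[0,0,0,0,0,0,45],[0,0,0,0,0,0,45],[0,0,-0.05,0,0,0,45],[0,0,-0.15,0,0,0,80],[0,0,-0.2,0,0,0,80],[0,0,-0.2,0,0,0,80]]'
python3 plan.py .50 .07 .16 44.5 9  .5412 -.2165 .13 -17.9 9  .5412 -.2165 .05 -17.9 3
```

```text
t: 11.65
position: [0.4309, 0.3232, 0.1269]
tool_rot: [[-0.291, 0.957, -0.001], [0.957, 0.291, -0.002], [-0.002, -0.001, -1.0]]
ft_force: [0.5, 1.7, 0.2]
width: 0.079
gripper_force: 0.0
t 11.65 [0.4309 0.3232 0.1269] w 0.0790 F [0.5097 1.7097 0.2494] tilt z [-0.0007 -0.0019 -1.    ]
9 x [-0.1376  0.0673 -0.0181  0.      0.      0.0385] | mm/row 30.9 deg/row 6.94 yaw0 106.93
9 x [-0.0252  0.167   0.017   0.      0.      0.0385] | mm/row 33.9 deg/row 6.93 yaw0 44.50
3 x [ 0.     -0.0003  0.1333  0.      0.      0.    ] | mm/row 26.7 deg/row 0.00 yaw0 -17.90
```

```bash

python3 -m creep '[[-0.138,0.067,-0.018,0,0,0.0385,80],[-0.138,0.067,-0.018,0,0,0.0385,80],[-0.138,0.067,-0.018,0,0,0.0385,80],[-0.138,0.067,-0.018,0,0,0.0385,80],[-0.138,0.067,-0.018,0,0,0.0385,80],[-0.138,0.067,-0.018,0,0,0.0385,80],[-0.138,0.067,-0.018,0,0,0.0385,80],[-0.138,0.067,-0.018,0,0,0.0385,80],[-0.138,0.067,-0.018,0,0,0.0385,80],[-0.025,0.167,0.017,0,0,0.0385,80],[-0.025,0.167,0.017,0,0,0.0385,80],[-0.025,0.167,0.017,0,0,0.0385,80]]'
python3 -m creep '[[-0.025,0.167,0.017,0,0,0.0385,80],[-0.025,0.167,0.017,0,0,0.0385,80],[-0.025,0.167,0.017,0,0,0.0385,80],[-0.025,0.167,0.017,0,0,0.0385,80],[-0.025,0.167,0.017,0,0,0.0385,80],[-0.025,0.167,0.017,0,0,0.0385,80],[0,0,0.08,0,0,0,80],[0,0,0,0,0,0,80]]'
python3 plan.py .5412 -.2165 .004 -17.9 5
python3 - <<'E'
from h import *
d=shot("top");e=shot("side")
def crop(d,x0,y0,x1,y1,s): return cv2.resize(d['image'][y0:y1,x0:x1,::-1],None,fx=s,fy=s,interpolation=cv2.INTER_NEAREST)
cv2.imwrite("pics/k6.png",np.vstack([crop(d,155,140,255,265,4),np.zeros((1,400,3),np.uint8)])[:500])
cv2.imwrite("pics/t6.png",d['image'][...,::-1]);cv2.imwrite("pics/s6.png",e['image'][...,::-1])
im=d['image']
E
```

```text
t: 12.65
position: [0.5495, -0.0192, 0.1489]
tool_rot: [[0.917, 0.398, 0.002], [0.398, -0.917, 0.0], [0.002, 0.0, -1.0]]
ft_force: [0.9, 1.3, 0.2]
width: 0.08
gripper_force: 0.0
t: 13.32
position: [0.5398, -0.2173, 0.1091]
tool_rot: [[0.951, -0.309, -0.004], [-0.309, -0.951, 0.001], [-0.004, -0.0, -1.0]]
ft_force: [-0.6, 0.1, -1.7]
width: 0.0801
gripper_force: 0.0
t 13.32 [ 0.5398 -0.2173  0.1091] w 0.0801 F [-0.6335  0.1391 -1.6944] tilt z [-0.0036  0.0013 -1.    ]
5 x [ 0.0015 -0.0012  0.1051  0.      0.     -0.0001] | mm/row 21.0 deg/row 0.02 yaw0 -18.00
```

View pics/k6.png

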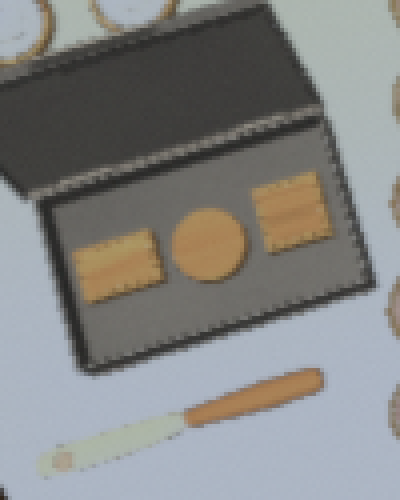

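The knife lies flat at (180-237,230-256) and the cover stays open. The oblong lid is at (185,206), the round at (207,201) and the square at (228,193), all hollow side down. Next I measure the lids and square up the first jar by squeezing it.

```bash

python3 -m creep '[[0.002,-0.001,0.12,0,0,0,80],[0.002,-0.001,0.12,0,0,0,80],[0.002,-0.001,0.12,0,0,0,80],[0,-0.001,0.10,0,0,0,80],[0,-0.001,0.07,0,0,0,80],[0,0,0,0,0,0,80],[0,0,0,0,0,0,40],[0,0,0,0,0,0,40],[0,0,0,0,0,0,40],[0,0,0,0,0,0,40]]'
cat > m1.py <<'E'
from h import *
import sys
d=shot("top")
def lids(d,z=.019):
    hsv=cv2.cvtColor(d['image'],cv2.COLOR_RGB2HSV);m=((hsv[...,1]>95)&(hsv[...,2]>70)).astype(np.uint8)
    o=np.zeros_like(m);o[175:222,170:240]=m[175:222,170:240]
    for c in cv2.findContours(o,cv2.RETR_EXTERNAL,cv2.CHAIN_APPROX_NONE)[0]:
        if cv2.contourArea(c)<60: continue
        f=np.zeros_like(m);cv2.drawContours(f,[c],-1,1,-1);M=cv2.moments(f,True)
        r=cv2.minAreaRect(c.astype(np.float32));P=onz(d,cv2.boxPoints(r),z);D=P[1]-P[0]
        print("area %.0f"%M['m00'],"size+1px",np.round(np.array(r[1])+1,1),"len",[round(np.linalg.norm(P[i]-P[i-1]),4) for i in range(2)],"rectc",P.mean(0)[:2],"centroid",onz(d,[M['m10']/M['m00'],M['m01']/M['m00']],z)[0][:2],"dir %.1f"%np.degrees(np.arctan2(D[1],D[0])))
lids(d)
E
python3 m1.py
```

```text
t: 14.25
position: [0.5448, -0.2155, 0.0081]
tool_rot: [[0.952, -0.305, 0.004], [-0.305, -0.952, -0.001], [0.004, -0.0, -1.0]]
ft_force: [-0.3, 3.1, 4.8]
width: 0.0503
gripper_force: 64.9
area 273 size+1px [14.3 21.5] len [np.float64(0.0427), np.float64(0.0631)] rectc [0.5413 0.4073] centroid [0.5413 0.4074] dir -74.3
area 263 size+1px [18. 19.] len [np.float64(0.0539), np.float64(0.0565)] rectc [0.5586 0.3376] centroid [0.5573 0.3376] dir -90.7
area 273 size+1px [17.3 17.8] len [np.float64(0.0526), np.float64(0.0522)] rectc [0.5825 0.2734] centroid [0.5826 0.2733] dir -74.3
```

```bash
cat > avg.py <<'E'
from h import *
ps=[];ys=[];zs=[]
for i in range(8):
    viewer.get_image("top");s=status.observe();R=np.array(s['tool_rot']);ps.append(s['position']);ys.append(np.degrees(np.arctan2(R[1,0],R[0,0])));zs.append(R[:,2])
print("t %.2f"%s['t'],"pos",np.mean(ps,0),"sd",np.std(ps,0),"yaw %.2f sd %.2f"%(np.mean(ys),np.std(ys)),"tilt",np.mean(zs,0)[:2],"w",s['width'],"F",np.array(s['ft_force']))
E
python3 avg.py
python3 -m creep '[[0,0,0,0,0,0,82],[0,0,0,0,0,0,82],[0,0,0,0,0,0,82],[0,0,0,0,0,0.0385,82],[0,0,0,0,0,0.0385,82],[0,0,0,0,0,0.0385,82],[0,0,0,0,0,0.0385,82],[0,0,0,0,0,0.0385,82],[0,0,0,0,0,0.0385,82],[0,0,0,0,0,0.0385,82],[0,0,0,0,0,0.0385,82],[0,0,0,0,0,0.0385,82]]'
python3 -m creep '[[0,0,0,0,0,0.0385,82],[0,0,0,0,0,0.0385,82],[0,0,0,0,0,0.0385,82],[0,0,0,0,0,0.0385,82],[0,0,0,0,0,0,40],[0,0,0,0,0,0,40],[0,0,0,0,0,0,40],[0,0,0,0,0,0,40]]'
python3 avg.py
```

```text
t 14.70 pos [ 0.5448 -0.2155  0.008 ] sd [0. 0. 0.] yaw -17.77 sd 0.00 tilt [ 0.0042 -0.0009] w 0.050521709348856 F [-0.0151  3.0783  7.2438]
t: 15.7
position: [0.5428, -0.2156, 0.005]
tool_rot: [[0.164, -0.986, -0.001], [-0.986, -0.164, -0.0], [-0.0, 0.001, -1.0]]
ft_force: [-0.5, -1.6, -0.4]
width: 0.0819
gripper_force: 0.0
t: 16.37
position: [0.5433, -0.2155, 0.0056]
tool_rot: [[-0.305, -0.952, 0.0], [-0.952, 0.305, -0.0], [0.0, -0.0, -1.0]]
ft_force: [0.4, 0.0, -1.7]
width: 0.0507
gripper_force: 64.6
t 16.77 pos [ 0.5432 -0.2156  0.0055] sd [0. 0. 0.] yaw -107.84 sd 0.03 tilt [ 0.0003 -0.0002] w 0.05041683677599907 F [0.024  0.034  2.1707]
```

```bash

python3 -m creep '[[0,0,0,0,0,0,82],[0,0,0,0,0,0,82],[0,0,-0.15,0,0,0,82],[0,0,-0.15,0,0,0,82]]'
python3 plan.py .492 -.382 .065 -160 8  .492 -.382 .005 -160 3
```

```text
t: 17.1
position: [0.5412, -0.2152, 0.0634]
tool_rot: [[-0.308, -0.951, -0.006], [-0.952, 0.308, 0.001], [0.001, 0.006, -1.0]]
ft_force: [0.5, 0.9, 1.1]
width: 0.0823
gripper_force: 0.0
t 17.10 [ 0.5412 -0.2152  0.0634] w 0.0823 F [0.5407 0.9443 1.1448] tilt z [-0.0058  0.0008 -1.    ]
8 x [ 0.1025 -0.0462 -0.0009  0.      0.      0.0362] | mm/row 22.5 deg/row 6.51 yaw0 -107.91
3 x [-0.0005 -0.0003  0.1     0.      0.      0.    ] | mm/row 20.0 deg/row 0.00 yaw0 -160.00
```

```bash

python3 -m creep '[[0.1025,-0.046,0,0,0,0.0362,82],[0.1025,-0.046,0,0,0,0.0362,82],[0.1025,-0.046,0,0,0,0.0362,82],[0.1025,-0.046,0,0,0,0.0362,82],[0.1025,-0.046,0,0,0,0.0362,82],[0.1025,-0.046,0,0,0,0.0362,82],[0.1025,-0.046,0,0,0,0.0362,82],[0.1025,-0.046,0,0,0,0.0362,82],[0,0,0,0,0,0,82]]'
python3 plan.py .492 -.382 .005 -160 3
```

```text
t: 17.85
position: [0.4912, -0.3844, 0.0647]
tool_rot: [[-0.943, -0.333, -0.002], [-0.333, 0.943, 0.0], [0.001, 0.001, -1.0]]
ft_force: [0.1, 0.8, 0.1]
width: 0.0823
gripper_force: 0.0
t 17.85 [ 0.4912 -0.3844  0.0647] w 0.0823 F [0.1329 0.7606 0.1406] tilt z [-0.0015  0.0002 -1.    ]
3 x [-0.0027  0.0032  0.0995  0.      0.     -0.001 ] | mm/row 19.9 deg/row 0.17 yaw0 -160.52
```

Good alignment. I'll descend, squeeze, turn +90°, squeeze again, reading the pose each time.

```bash

python3 -m creep '[[-0.003,0.003,0.1,0,0,-0.001,82],[-0.003,0.003,0.1,0,0,-0.001,82],[-0.003,0.003,0.095,0,0,-0.001,82],[0,0,0,0,0,0,82],[0,0,0,0,0,0,50],[0,0,0,0,0,0,50],[0,0,0,0,0,0,50],[0,0,0,0,0,0,50]]'
python3 -m creep '[[0,0,0,0,0,0,82],[0,0,0,0,0,0,82],[0,0,0,0,0,-0.0385,82],[0,0,0,0,0,-0.0385,82],[0,0,0,0,0,-0.0385,82],[0,0,0,0,0,-0.0385,82],[0,0,0,0,0,-0.0385,82],[0,0,0,0,0,-0.0385,82],[0,0,0,0,0,-0.0385,82],[0,0,0,0,0,-0.0385,82],[0,0,0,0,0,-0.0385,82],[0,0,0,0,0,-0.0385,82]]'
python3 -m creep '[[0,0,0,0,0,-0.0385,82],[0,0,0,0,0,-0.0385,82],[0,0,0,0,0,-0.0385,82],[0,0,0,0,0,0,35],[0,0,0,0,0,0,35],[0,0,0,0,0,0,35],[0,0,0,0,0,0,35],[0,0,0,0,0,0,35],[0,0,0,0,0,0,35]]'
python3 plan.py .492 -.382 .005 -70 1
```

```text
t: 18.52
position: [0.4957, -0.38, 0.0081]
tool_rot: [[-0.936, -0.351, 0.002], [-0.351, 0.936, -0.001], [-0.002, -0.002, -1.0]]
ft_force: [-0.3, 0.8, 3.2]
width: 0.06
gripper_force: 67.0
t: 19.52
position: [0.4947, -0.3798, 0.0065]
tool_rot: [[0.003, -1.0, 0.0], [-1.0, -0.003, -0.0], [0.0, -0.0, -1.0]]
ft_force: [-0.1, -0.7, 0.1]
width: 0.0822
gripper_force: 0.0
t: 20.27
position: [0.4949, -0.3799, 0.0068]
tool_rot: [[0.351, -0.936, 0.001], [-0.936, -0.351, -0.001], [0.001, -0.0, -1.0]]
ft_force: [0.2, 0.6, 2.7]
width: 0.0405
gripper_force: 62.3
t 20.27 [ 0.4949 -0.3799  0.0068] w 0.0405 F [0.1773 0.5834 2.7002] tilt z [ 0.0007 -0.0005 -1.    ]
1 x [0.0047 0.0175 0.009  0.     0.     0.0029] | mm/row 4.0 deg/row 0.53 yaw0 -69.47
```

```bash

python3 -m creep '[[0,0,0,0,0,0,70],[0,0,0,0,0,0,70],[0,0,-0.15,0,0,0,70],[0,0,-0.2,0,0,0,70],[0,0,-0.15,0,0,0,70]]'
python3 plan.py .5825 .2734 .11 -74.3 18  .5825 .2734 .001 -74.3 5
```

```text
t: 20.68
position: [0.4945, -0.38, 0.1084]
tool_rot: [[0.352, -0.936, -0.0], [-0.936, -0.352, -0.001], [0.001, 0.001, -1.0]]
ft_force: [0.7, -0.7, 1.4]
width: 0.0701
gripper_force: 0.0
t 20.68 [ 0.4945 -0.38    0.1084] w 0.0701 F [ 0.7359 -0.7343  1.3966] tilt z [-0.0003 -0.0009 -1.    ]
18 x [-0.1647 -0.0802 -0.0006  0.      0.      0.0015] | mm/row 36.6 deg/row 0.27 yaw0 -69.42
5 x [-0.0001 -0.0001  0.109   0.      0.     -0.    ] | mm/row 21.8 deg/row 0.00 yaw0 -74.30
```

```bash

python3 -m creep '[[-0.165,-0.08,0,0,0,0.0015,70],[-0.165,-0.08,0,0,0,0.0015,70],[-0.165,-0.08,0,0,0,0.0015,70],[-0.165,-0.08,0,0,0,0.0015,70],[-0.165,-0.08,0,0,0,0.0015,70],[-0.165,-0.08,0,0,0,0.0015,70],[-0.165,-0.08,0,0,0,0.0015,70],[-0.165,-0.08,0,0,0,0.0015,70],[-0.165,-0.08,0,0,0,0.0015,70],[-0.165,-0.08,0,0,0,0.0015,70],[-0.165,-0.08,0,0,0,0.0015,70],[-0.165,-0.08,0,0,0,0.0015,70]]'
python3 -m creep '[[-0.165,-0.08,0,0,0,0.0015,70],[-0.165,-0.08,0,0,0,0.0015,70],[-0.165,-0.08,0,0,0,0.0015,70],[-0.165,-0.08,0,0,0,0.0015,70],[-0.165,-0.08,0,0,0,0.0015,70],[-0.165,-0.08,0,0,0,0.0015,70],[0,0,0,0,0,0,70],[0,0,0,0,0,0,70]]'
python3 plan.py .5825 .2734 .001 -74.3 5
```

```text
t: 21.68
position: [0.5462, 0.0591, 0.1063]
tool_rot: [[0.298, -0.955, 0.0], [-0.955, -0.298, 0.0], [-0.0, -0.0, -1.0]]
ft_force: [1.1, 0.2, -0.8]
width: 0.0702
gripper_force: 0.0
t: 22.35
position: [0.581, 0.276, 0.1049]
tool_rot: [[0.273, -0.962, -0.002], [-0.962, -0.273, -0.001], [0.001, 0.002, -1.0]]
ft_force: [-0.8, -0.8, -0.5]
width: 0.0702
gripper_force: 0.0
t 22.35 [0.581  0.276  0.1049] w 0.0702 F [-0.8416 -0.7646 -0.5193] tilt z [-0.0017 -0.0013 -1.    ]
5 x [ 0.0029 -0.0009  0.1039  0.      0.      0.0002] | mm/row 20.8 deg/row 0.03 yaw0 -74.15
```

```bash

python3 -m creep '[[0.003,-0.001,0.12,0,0,0,70],[0.003,-0.001,0.12,0,0,0,70],[0.003,-0.001,0.12,0,0,0,70],[0.003,-0.001,0.09,0,0,0,70],[0.003,0,0.055,0,0,0,70],[0,0,0,0,0,0,70],[0,0,0,0,0,0,40],[0,0,0,0,0,0,40],[0,0,0,0,0,0,40],[0,0,0,0,0,0,40]]'
python3 -m creep '[[0,0,-0.05,0,0,0,40],[0,0,-0.15,0,0,0,40],[0,0,-0.18,0,0,0,40],[0,0,-0.15,0,0,0,40],[0,0,0,0,0,0,40]]'
python3 plan.py .42 -.22 .11 -17.84 15  .42 -.22 .004 -17.84 5; python3 m1.py
```

```text
t: 23.18
position: [0.5841, 0.2724, 0.0074]
tool_rot: [[0.271, -0.962, 0.003], [-0.962, -0.271, 0.002], [-0.001, -0.003, -1.0]]
ft_force: [-0.1, 0.6, 3.6]
width: 0.0506
gripper_force: 63.4
t: 23.6
position: [0.5864, 0.2732, 0.1212]
tool_rot: [[0.272, -0.962, 0.012], [-0.962, -0.272, 0.006], [-0.003, -0.013, -1.0]]
ft_force: [1.3, 0.2, 1.9]
width: 0.0504
gripper_force: 63.0
t 23.60 [0.5864 0.2732 0.1212] w 0.0504 F [1.2815 0.2476 1.8891] tilt z [ 0.0116  0.0059 -0.9999]
15 x [ 0.0883  0.1577  0.0021  0.      0.     -0.0209] | mm/row 36.1 deg/row 3.76 yaw0 -74.23
5 x [-0.001  0.001  0.106  0.     0.    -0.   ] | mm/row 21.2 deg/row 0.00 yaw0 -17.84
area 277 size+1px [14.4 21.9] len [np.float64(0.043), np.float64(0.0643)] rectc [0.5418 0.4073] centroid [0.5414 0.4076] dir -73.5
area 231 size+1px [18.5 17.4] len [np.float64(0.0563), np.float64(0.0505)] rectc [0.5563 0.3401] centroid [0.5563 0.3403] dir -60.5
area 96 size+1px [18.   7.3] len [np.float64(0.0551), np.float64(0.0197)] rectc [0.6134 0.2876] centroid [0.6134 0.2865] dir -76.2
```

```bash

python3 -m creep '[[0.088,0.158,0.002,0,0,-0.021,40],[0.088,0.158,0.002,0,0,-0.021,40],[0.088,0.158,0.002,0,0,-0.021,40],[0.088,0.158,0.002,0,0,-0.021,40],[0.088,0.158,0.002,0,0,-0.021,40],[0.088,0.158,0.002,0,0,-0.021,40],[0.088,0.158,0.002,0,0,-0.021,40],[0.088,0.158,0.002,0,0,-0.021,40],[0.088,0.158,0.002,0,0,-0.021,40],[0.088,0.158,0.002,0,0,-0.021,40],[0.088,0.158,0.002,0,0,-0.021,40],[0.088,0.158,0.002,0,0,-0.021,40]]'
python3 -m creep '[[0.088,0.158,0.002,0,0,-0.021,40],[0.088,0.158,0.002,0,0,-0.021,40],[0.088,0.158,0.002,0,0,-0.021,40],[0,0,0.14,0,0,0,40],[0,0,0.14,0,0,0,40],[0,0,0.1,0,0,0,40],[0,0,0,0,0,0,40]]'
python3 plan.py .42 -.22 .006 -17.84 4
```

```text
t: 24.65
position: [0.4078, -0.1148, 0.1069]
tool_rot: [[0.877, -0.48, 0.001], [-0.48, -0.877, 0.001], [0.001, -0.001, -1.0]]
ft_force: [0.5, 0.2, -0.0]
width: 0.0501
gripper_force: 63.0
t: 25.23
position: [0.4128, -0.2209, 0.0243]
tool_rot: [[0.953, -0.303, -0.008], [-0.303, -0.953, 0.003], [-0.009, -0.0, -1.0]]
ft_force: [-1.1, 0.2, -0.7]
width: 0.0499
gripper_force: 63.0
t 25.23 [ 0.4128 -0.2209  0.0243] w 0.0499 F [-1.1367  0.166  -0.7479] tilt z [-0.0081  0.0027 -1.    ]
4 x [ 0.0084 -0.0038  0.0229  0.      0.      0.0003] | mm/row 4.9 deg/row 0.05 yaw0 -17.66
```

```bash

python3 -m creep '[[0,0,0.04,0,0,0,40],[0,0,0.03,0,0,0,40],[0,0,0.018,0,0,0,40],[0,0,0,0,0,0,40],[0,0,0,0,0,0,40]]'
python3 -m creep '[[0,0,0,0,0,0,82],[0,0,0,0,0,0,82],[0,0,0,0,0,0,82],[0,0,0,0,0,0.0385,82],[0,0,0,0,0,0.0385,82],[0,0,0,0,0,0.0385,82],[0,0,0,0,0,0.0385,82],[0,0,0,0,0,0.0385,82],[0,0,0,0,0,0.0385,82],[0,0,0,0,0,0.0385,82],[0,0,0,0,0,0.0385,82],[0,0,0,0,0,0.0385,82]]'
python3 -m creep '[[0,0,0,0,0,0.0385,82],[0,0,0,0,0,0.0385,82],[0,0,0,0,0,0.0385,82],[0,0,0.01,0,0,0.0385,82],[0,0,0,0,0,0,82],[0,0,0,0,0,0,40],[0,0,0,0,0,0,40],[0,0,0,0,0,0,40],[0,0,0,0,0,0,40]]'
python3 plan.py .5434 -.215 .06 -107.84 4
```

```text
t: 25.65
position: [0.4168, -0.2215, 0.0124]
tool_rot: [[0.954, -0.301, 0.001], [-0.301, -0.954, -0.0], [0.001, 0.0, -1.0]]
ft_force: [0.3, -0.1, -0.2]
width: 0.0504
gripper_force: 63.0
t: 26.65
position: [0.4164, -0.2216, 0.012]
tool_rot: [[0.169, -0.986, 0.0], [-0.986, -0.169, -0.0], [0.0, -0.0, -1.0]]
ft_force: [0.4, -0.3, 0.1]
width: 0.0819
gripper_force: 0.0
t: 27.4
position: [0.4168, -0.2218, 0.0106]
tool_rot: [[-0.301, -0.954, 0.001], [-0.954, 0.301, -0.001], [0.0, -0.001, -1.0]]
ft_force: [-0.3, 0.1, 4.2]
width: 0.0487
gripper_force: 61.2
t 27.40 [ 0.4168 -0.2218  0.0106] w 0.0487 F [-0.2511  0.0695  4.1588] tilt z [ 0.0011 -0.0008 -1.    ]
4 x [-0.056  -0.1483 -0.0616  0.      0.      0.0004] | mm/row 34.0 deg/row 0.08 yaw0 -107.53
```

```bash

python3 -m creep '[[0,0,0,0,0,0,66],[0,0,0,0,0,0,66],[0,0,0.03,0,0,0,66],[0,0,0,0,0,0,66],[0,0,0,0,0,0,40],[0,0,0,0,0,0,40],[0,0,0,0,0,0,40]]'
python3 plan.py .5434 -.215 .06 -107.84 4;
```

```text
t: 27.98
position: [0.4164, -0.2216, 0.0038]
tool_rot: [[-0.303, -0.953, 0.0], [-0.953, 0.303, -0.0], [0.0, -0.0, -1.0]]
ft_force: [0.2, -0.4, -0.8]
width: 0.0501
gripper_force: 62.6
t 27.98 [ 0.4164 -0.2216  0.0038] w 0.0501 F [ 0.2149 -0.375  -0.7751] tilt z [ 0.0001 -0.0001 -1.    ]
4 x [-0.0561 -0.1488 -0.0702  0.      0.      0.0003] | mm/row 34.8 deg/row 0.05 yaw0 -107.65
```

```bash

python3 -m creep '[[0,0,-0.1,0,0,0,40],[0,0,-0.18,0,0,0,40],[-0.056,-0.149,0,0,0,0,40],[-0.056,-0.149,0,0,0,0,40],[-0.056,-0.149,0,0,0,0,40],[-0.056,-0.149,0,0,0,0,40],[0,0,0,0,0,0,40],[0,0,0,0,0,0,40],[0,0,0,0,0,0,40]]'
python3 plan.py .5434 -.215 .045 -107.84 1
```

```text
t: 28.73
position: [0.543, -0.2149, 0.0591]
tool_rot: [[-0.303, -0.953, -0.001], [-0.953, 0.303, 0.0], [0.0, 0.001, -1.0]]
ft_force: [-0.3, 0.1, -0.2]
width: 0.0507
gripper_force: 62.6
t 28.73 [ 0.543  -0.2149  0.0591] w 0.0507 F [-0.3147  0.1319 -0.161 ] tilt z [-0.0014  0.0001 -1.    ]
1 x [-0.0004 -0.0023  0.0704  0.      0.      0.001 ] | mm/row 14.1 deg/row 0.19 yaw0 -107.65
```

```bash

python3 -m creep '[[0,-0.002,0.05,0,0,0.001,40],[0,0,0.03,0,0,0,40],[0,0,0,0,0,0,40],[0,0,0.02,0,0,0,40],[0,0,0.02,0,0,0,40],[0,0,0.02,0,0,0,40],[0,0,0.01,0,0,0,40],[0,0,0,0,0,0,40],[0,0,0,0,0,0,40]]'
python3 plan.py .5434 -.215 .028 -107.84 1
```

```text
t: 29.48
position: [0.5438, -0.2151, 0.0297]
tool_rot: [[-0.306, -0.952, -0.0], [-0.952, 0.306, -0.0], [0.0, 0.0, -1.0]]
ft_force: [0.4, 0.1, 0.4]
width: 0.0503
gripper_force: 62.7
t 29.48 [ 0.5438 -0.2151  0.0297] w 0.0503 F [0.3649 0.117  0.4235] tilt z [-0.0002 -0.0002 -1.    ]
1 x [0.0001 0.0022 0.0084 0.     0.     0.0001] | mm/row 1.7 deg/row 0.01 yaw0 -107.83
```

```bash

python3 -m creep '[[0,0,0.01,0,0,0,40],[0,0,0.006,0,0,0,40],[0,0,0,0,0,0,40]]'
python3 -m creep '[[0,0,0,0,0,0,66],[0,0,0,0,0,0,66],[0,0,-0.05,0,0,0,66],[0,0,-0.2,0,0,0,60],[0,0,-0.18,0,0,0,60]]'
python3 plan.py .5415 .4075 .11 -74 19
```

```text
t: 29.73
position: [0.5442, -0.2152, 0.0276]
tool_rot: [[-0.306, -0.952, 0.001], [-0.952, 0.306, -0.001], [0.0, -0.001, -1.0]]
ft_force: [-1.6, 1.4, 4.7]
width: 0.0507
gripper_force: 63.1
t: 30.15
position: [0.5427, -0.2151, 0.1128]
tool_rot: [[-0.306, -0.952, -0.004], [-0.952, 0.306, -0.0], [0.001, 0.003, -1.0]]
ft_force: [0.9, -0.2, 0.6]
width: 0.0601
gripper_force: 0.0
t 30.15 [ 0.5427 -0.2151  0.1128] w 0.0601 F [ 0.9445 -0.2364  0.6399] tilt z [-0.0035 -0.0001 -1.    ]
19 x [-0.1661  0.0056  0.0007  0.      0.     -0.0099] | mm/row 33.2 deg/row 1.78 yaw0 -107.83
```

```bash

python3 -m creep '[[-0.166,0.0056,0,0,0,-0.0099,60],[-0.166,0.0056,0,0,0,-0.0099,60],[-0.166,0.0056,0,0,0,-0.0099,60],[-0.166,0.0056,0,0,0,-0.0099,60],[-0.166,0.0056,0,0,0,-0.0099,60],[-0.166,0.0056,0,0,0,-0.0099,60],[-0.166,0.0056,0,0,0,-0.0099,60],[-0.166,0.0056,0,0,0,-0.0099,60],[-0.166,0.0056,0,0,0,-0.0099,60],[-0.166,0.0056,0,0,0,-0.0099,60],[-0.166,0.0056,0,0,0,-0.0099,60],[-0.166,0.0056,0,0,0,-0.0099,60]]'
python3 -m creep '[[-0.166,0.0056,0,0,0,-0.0099,60],[-0.166,0.0056,0,0,0,-0.0099,60],[-0.166,0.0056,0,0,0,-0.0099,60],[-0.166,0.0056,0,0,0,-0.0099,60],[-0.166,0.0056,0,0,0,-0.0099,60],[-0.166,0.0056,0,0,0,-0.0099,60],[-0.166,0.0056,0,0,0,-0.0099,60],[0,0,0,0,0,0,60],[0,0,0,0,0,0,60]]'
python3 plan.py .5417 .4074 .003 -74 5; python3 m1.py
```

```text
t: 31.15
position: [0.5859, 0.1806, 0.1133]
tool_rot: [[0.064, -0.998, 0.001], [-0.998, -0.064, 0.0], [-0.0, -0.001, -1.0]]
ft_force: [0.7, 0.4, 0.2]
width: 0.0598
gripper_force: 0.0
t: 31.9
position: [0.5415, 0.4085, 0.1125]
tool_rot: [[0.279, -0.96, -0.0], [-0.96, -0.279, -0.0], [0.0, 0.0, -1.0]]
ft_force: [0.2, -0.9, -0.2]
width: 0.06
gripper_force: 0.0
t 31.90 [0.5415 0.4085 0.1125] w 0.0600 F [ 0.1594 -0.9046 -0.2173] tilt z [-0.0002 -0.0005 -1.    ]
5 x [0.0011 0.0001 0.1095 0.     0.     0.0002] | mm/row 21.9 deg/row 0.03 yaw0 -73.83
area 263 size+1px [14.3 21.9] len [np.float64(0.0427), np.float64(0.0644)] rectc [0.5412 0.4075] centroid [0.5419 0.4063] dir -74.3
area 263 size+1px [18. 19.] len [np.float64(0.0539), np.float64(0.0565)] rectc [0.5586 0.3376] centroid [0.5573 0.3376] dir -90.7
```

```bash

python3 -m creep '[[0.005,0,0.12,0,0,0,60],[0,0,0.14,0,0,0,60],[0,0,0.14,0,0,0,60],[0,0,0.09,0,0,0,60],[0,0,0.055,0,0,0,60],[0,0,0,0,0,0,60],[0,0,0,0,0,0,30],[0,0,0,0,0,0,30],[0,0,0,0,0,0,30],[0,0,0,0,0,0,30],[0,0,0,0,0,0,30]]'
python3 -m creep '[[0,0,-0.05,0,0,0,30],[0,0,-0.15,0,0,0,30],[0,0,-0.18,0,0,0,30],[0,0,-0.15,0,0,0,30],[0,0,0,0,0,0,30],[0,0,0,0,0,0,30]]'
python3 plan.py .42 -.22 .11 -69.47 17
```

```text
t: 32.87
position: [0.5436, 0.4068, 0.0058]
tool_rot: [[0.276, -0.961, 0.003], [-0.961, -0.276, 0.002], [-0.001, -0.003, -1.0]]
ft_force: [-0.8, -0.4, 6.4]
width: 0.0404
gripper_force: 63.3
t: 33.37
position: [0.5434, 0.407, 0.113]
tool_rot: [[0.276, -0.961, 0.003], [-0.961, -0.276, 0.004], [-0.003, -0.004, -1.0]]
ft_force: [-0.9, -0.9, -0.9]
width: 0.0404
gripper_force: 62.7
t 33.37 [0.5434 0.407  0.113 ] w 0.0404 F [-0.8736 -0.884  -0.9422] tilt z [ 0.0033  0.0041 -1.    ]
17 x [ 0.164   0.092   0.      0.      0.     -0.0015] | mm/row 37.6 deg/row 0.26 yaw0 -73.97
```

```bash

python3 -m creep '[[0.164,0.092,0,0,0,-0.0015,30],[0.164,0.092,0,0,0,-0.0015,30],[0.164,0.092,0,0,0,-0.0015,30],[0.164,0.092,0,0,0,-0.0015,30],[0.164,0.092,0,0,0,-0.0015,30],[0.164,0.092,0,0,0,-0.0015,30],[0.164,0.092,0,0,0,-0.0015,30],[0.164,0.092,0,0,0,-0.0015,30],[0.164,0.092,0,0,0,-0.0015,30],[0.164,0.092,0,0,0,-0.0015,30],[0.164,0.092,0,0,0,-0.0015,30],[0.164,0.092,0,0,0,-0.0015,30]]'
python3 -m creep '[[0.164,0.092,0,0,0,-0.0015,30],[0.164,0.092,0,0,0,-0.0015,30],[0.164,0.092,0,0,0,-0.0015,30],[0.164,0.092,0,0,0,-0.0015,30],[0.164,0.092,0,0,0,-0.0015,30],[0,0,0.14,0,0,0,30],[0,0,0.14,0,0,0,30],[0,0,0.1,0,0,0,30],[0,0,0.06,0,0,0,30],[0,0,0,0,0,0,30],[0,0,0,0,0,0,30]]'
python3 plan.py .42 -.22 .004 -69.47 3
```

```text
t: 34.37
position: [0.4491, -0.0372, 0.1087]
tool_rot: [[0.331, -0.944, -0.001], [-0.944, -0.331, 0.0], [-0.001, 0.001, -1.0]]
ft_force: [1.2, 0.0, -0.1]
width: 0.0406
gripper_force: 62.6
t: 35.28
position: [0.4193, -0.2212, 0.0215]
tool_rot: [[0.353, -0.936, -0.001], [-0.936, -0.353, -0.0], [-0.0, 0.001, -1.0]]
ft_force: [0.7, -0.8, 0.6]
width: 0.0406
gripper_force: 62.7
t 35.28 [ 0.4193 -0.2212  0.0215] w 0.0406 F [ 0.6593 -0.7987  0.5788] tilt z [-0.0013 -0.0004 -1.    ]
3 x [-0.0015 -0.0019  0.0292  0.      0.      0.0002] | mm/row 5.9 deg/row 0.04 yaw0 -69.36
```

```bash

python3 -m creep '[[0,0,0.04,0,0,0,30],[0,0,0.03,0,0,0,30],[0,0,0.018,0,0,0,30],[0,0,0,0,0,0,30],[0,0,0,0,0,0,30]]'
python3 -m creep '[[0,0,0,0,0,0,82],[0,0,0,0,0,0,82],[0,0,0,0,0,0,82],[0,0,0,0,0,0.0385,82],[0,0,0,0,0,0.0385,82],[0,0,0,0,0,0.0385,82],[0,0,0,0,0,0.0385,82],[0,0,0,0,0,0.0385,82],[0,0,0,0,0,0.0385,82],[0,0,0,0,0,0.0385,82],[0,0,0,0,0,0.0385,82],[0,0,0,0,0,0.0385,82]]'
python3 -m creep '[[0,0,0,0,0,0.0385,82],[0,0,0,0,0,0.0385,82],[0,0,0,0,0,0.0385,82],[0,0,0,0,0,0.0385,82],[0,0,0,0,0,0,82],[0,0,0,0,0,0,50],[0,0,0,0,0,0,50],[0,0,0,0,0,0,50],[0,0,0,0,0,0,50]]'
python3 plan.py .495 -.3803 .06 -159.47 5
```

```text
t: 35.7
position: [0.4195, -0.2212, 0.004]
tool_rot: [[0.352, -0.936, -0.0], [-0.936, -0.352, -0.0], [0.0, 0.0, -1.0]]
ft_force: [0.5, -0.4, 0.3]
width: 0.0401
gripper_force: 62.7
t: 36.7
position: [0.4196, -0.2213, 0.0042]
tool_rot: [[-0.67, -0.742, 0.0], [-0.742, 0.67, -0.0], [-0.0, -0.0, -1.0]]
ft_force: [-0.0, 0.0, -0.7]
width: 0.0821
gripper_force: 0.0
t: 37.45
position: [0.4201, -0.2215, 0.0047]
tool_rot: [[-0.936, -0.353, 0.001], [-0.353, 0.936, -0.001], [-0.001, -0.001, -1.0]]
ft_force: [-0.0, 0.6, 4.3]
width: 0.0598
gripper_force: 64.9
t 37.45 [ 0.4201 -0.2215  0.0047] w 0.0598 F [-0.0472  0.6485  4.3074] tilt z [ 0.0012 -0.0007 -1.    ]
5 x [-0.0143 -0.1751 -0.0551  0.      0.      0.0001] | mm/row 36.8 deg/row 0.02 yaw0 -159.35
```

```bash

python3 -m creep '[[0,0,-0.1,0,0,0,50],[0,0,-0.18,0,0,0,50],[-0.014,-0.175,0,0,0,0,50],[-0.014,-0.175,0,0,0,0,50],[-0.014,-0.175,0,0,0,0,50],[-0.014,-0.175,0,0,0,0,50],[-0.014,-0.175,0,0,0,0,50],[0,0,0,0,0,0,50],[0,0,0,0,0,0,50],[0,0,0,0,0,0,50]]'
python3 plan.py .495 -.3803 .045 -159.47 1
```

```text
t: 38.28
position: [0.4935, -0.38, 0.059]
tool_rot: [[-0.936, -0.351, -0.002], [-0.351, 0.936, 0.001], [0.001, 0.001, -1.0]]
ft_force: [0.4, 0.6, -0.5]
width: 0.0597
gripper_force: 64.8
t 38.28 [ 0.4935 -0.38    0.059 ] w 0.0597 F [ 0.3959  0.6123 -0.5479] tilt z [-0.0015  0.0008 -1.    ]
1 x [-0.0068 -0.0041  0.0697  0.      0.      0.0001] | mm/row 14.0 deg/row 0.01 yaw0 -159.46
```

```bash

python3 -m creep '[[-0.005,-0.003,0.05,0,0,0,50],[0,0,0.02,0,0,0,50],[0,0,0,0,0,0,50],[0,0,0,0,0,0,50]]'
python3 plan.py .495 -.3803 .028 -159.47 1
```

```text
t: 38.62
position: [0.4949, -0.3797, 0.0458]
tool_rot: [[-0.936, -0.352, -0.0], [-0.352, 0.936, 0.0], [0.0, 0.0, -1.0]]
ft_force: [0.5, 0.3, -0.3]
width: 0.0605
gripper_force: 64.8
t 38.62 [ 0.4949 -0.3797  0.0458] w 0.0605 F [ 0.482   0.3185 -0.3213] tilt z [-0.0003  0.0001 -1.    ]
1 x [ 0.0005 -0.0029  0.089   0.      0.      0.0003] | mm/row 17.8 deg/row 0.05 yaw0 -159.42
```

```bash

python3 -m creep '[[0,-0.003,0.03,0,0,0,50],[0,0,0.02,0,0,0,50],[0,0,0.02,0,0,0,50],[0,0,0.015,0,0,0,50],[0,0,0.006,0,0,0,50],[0,0,0,0,0,0,50],[0,0,0,0,0,0,50]]'
python3 plan.py .495 -.3803 .028 -159.47 1
```

```text
t: 39.2
position: [0.4954, -0.3811, 0.0287]
tool_rot: [[-0.936, -0.351, 0.0], [-0.351, 0.936, -0.001], [0.0, -0.001, -1.0]]
ft_force: [-2.4, 3.2, 4.7]
width: 0.0596
gripper_force: 65.4
t 39.20 [ 0.4954 -0.3811  0.0287] w 0.0596 F [-2.3705  3.1563  4.7371] tilt z [ 0.0001 -0.0006 -1.    ]
1 x [0.0003 0.0043 0.0037 0.     0.     0.0001] | mm/row 1.1 deg/row 0.01 yaw0 -159.46
```

```bash

python3 -m creep '[[0,0,0.008,0,0,0,50],[0,0,0,0,0,0,50]]'
python3 -m creep '[[0,0,0,0,0,0,76],[0,0,0,0,0,0,76],[0,0,0,0,0,0,76],[0,0,-0.05,0,0,0,76],[0,0,-0.2,0,0,0,76],[0,0,-0.2,0,0,0,76]]'
python3 plan.py .45 .08 .2 -110 14
```

```text
t: 39.37
position: [0.4955, -0.3812, 0.0287]
tool_rot: [[-0.936, -0.351, 0.0], [-0.351, 0.936, -0.001], [0.0, -0.001, -1.0]]
ft_force: [-5.6, 5.6, 13.4]
width: 0.0602
gripper_force: 66.1
t: 39.87
position: [0.4939, -0.3804, 0.1152]
tool_rot: [[-0.937, -0.351, -0.005], [-0.351, 0.937, 0.002], [0.004, 0.004, -1.0]]
ft_force: [1.4, -1.2, 1.2]
width: 0.076
gripper_force: 0.0
t 39.87 [ 0.4939 -0.3804  0.1152] w 0.0760 F [ 1.3914 -1.2176  1.2105] tilt z [-0.005   0.0019 -1.    ]
14 x [-0.105   0.1343 -0.0299  0.      0.     -0.0196] | mm/row 34.6 deg/row 3.53 yaw0 -159.48
```

```bash

python3 -m creep '[[-0.105,0.134,-0.03,0,0,-0.0196,76],[-0.105,0.134,-0.03,0,0,-0.0196,76],[-0.105,0.134,-0.03,0,0,-0.0196,76],[-0.105,0.134,-0.03,0,0,-0.0196,76],[-0.105,0.134,-0.03,0,0,-0.0196,76],[-0.105,0.134,-0.03,0,0,-0.0196,76],[-0.105,0.134,-0.03,0,0,-0.0196,76],[-0.105,0.134,-0.03,0,0,-0.0196,76],[-0.105,0.134,-0.03,0,0,-0.0196,76],[-0.105,0.134,-0.03,0,0,-0.0196,76],[-0.105,0.134,-0.03,0,0,-0.0196,76],[0,0,0,0,0,0,76]]'
python3 - <<'E'
from h import *
d=shot("top");e=shot("side")
def crop(d,x0,y0,x1,y1,s): return cv2.resize(d['image'][y0:y1,x0:x1,::-1],None,fx=s,fy=s,interpolation=cv2.INTER_NEAREST)
# 80x100 px side x5 | top jars x4, top tin x3
a=crop(e,345,225,425,320,5)            # 400x475
b=crop(d,365,145,465,245,4)            # 400x400
c=crop(d,150,140,280,190,3)
o=np.zeros((600,800,3),np.uint8);o[:475,:400]=a;o[:400,400:]=b;o[400:600,400:790]=cv2.resize(d['image'][140:265,150:280,::-1],(390,200)) ;cv2.imwrite("pics/fin.png",o)
# expected side/top pixels of seated lid-top corners
for n,c,y,hx,hy in(("sq",(.5434,-.215),-17.84,.026,.026),("ob",(.4952,-.3806),-159.47-90+180,.031,.021)):
    t=np.radians(y);X=np.array([np.cos(t),np.sin(t)]);Y=np.array([-X[1],X[0]])
    P=[np.r_[np.array(c)+X*hx*i+Y*hy*j,.04] for i,j in((1,1),(1,-1),(-1,-1),(-1,1))]
    u=proj(e,P);v=proj(d,P);print(n,"side crop px",(u-[345,225])*5,"\ntop crop",(v-[365,145])*4+[400,0])
E
```

```text
t: 40.87
position: [0.4944, -0.0094, 0.1845]
tool_rot: [[-0.503, -0.864, 0.003], [-0.864, 0.503, 0.002], [-0.003, -0.002, -1.0]]
ft_force: [0.1, -0.6, -0.3]
width: 0.0761
gripper_force: 0.0
sq side crop px [[156.7384  41.3431]
 [179.8524 100.4383]
 [ 82.0063 108.8649]
 [ 62.2478  49.1812]] 
top crop [[458.7085 185.9649]
 [524.254  205.5994]
 [505.9905 269.9291]
 [440.0499 250.0056]]
ob side crop px [[292.0366 306.3742]
 [237.6992 352.9294]
 [130.7337 287.6184]
 [185.7764 244.1293]] 
top crop [[729.694  247.6214]
 [752.5179 298.7432]
 [677.2539 328.2885]
 [654.7822 276.8669]]
```

View pics/fin.png

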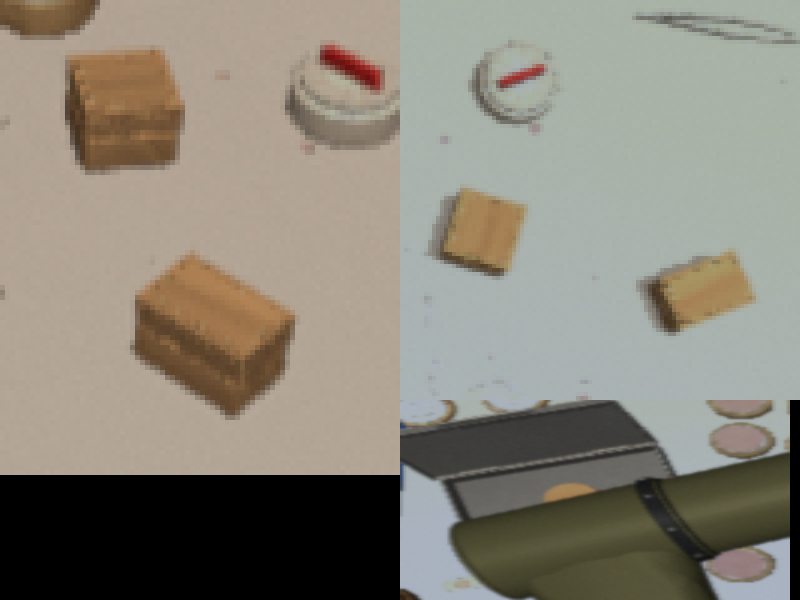

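The picture shows both lids flush and level on their jars: square at top (385,203), oblong at (441,218). The timer is at (393,165) and the tweezers are still at (440-465,150). The round lid is in the tin and the cover is open.

```bash
python3 -c "
from rig import hand_in
print(hand_in())"
```

```text
the job is handed in; nothing more can be done
None
```

The job is handed in at about 41 s: the tin was levered open with the palette knife and its cover stays past upright, the knife lies flat on the bench, and both jars have their own lids seated and level. The round lid is still in the tin, and the timer and tweezers were not touched.

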